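Eject a bushing from the microscope nest

ROBOT

A 6-joint arm with a two-finger parallel gripper is mounted at the origin on the work surface. World frame = base frame: x ahead of the robot, y to its left, z up, the work surface at z = 0. Lengths are in m, angles in rad, forces in N, time in s.
With the tool pointing down it reaches from about 0.35 to 0.775 m from the base axis. Payload 7.3 kg.
Tool frame: the origin (TCP) lies at the very end of the fingers, on their centre line; the grasp point (between the pads) lies 19 mm behind it (robot.tcp_to_grasp is the distance from the TCP to the grasp point, in m); x points along the fingers, y is the direction in which the jaws open and shut, and the axes are right-handed (so a half turn about x gives the same grasp; the last joint's range is limited). The gripper opens to 92 mm and grips with 3 to 60 N. Pads are 19 mm wide; open, the fingers measure 130 mm over their backs; the gripper's body (75 mm by 190 mm) begins 47 mm behind the grasp point.
Start: joints at [-1.383, 0.342, 1.524, -0, 1.275, -0.146], TCP at [0.172, -0.496, 0.227] pointing down, gripper open.
Joint ranges: [-2.53, 2.53], [-0.77, 2.02], [0.04, 2.7], [-1, 4.14], [0.28, 2.66], [-3.11, 3.11]. Speed limits (rad/s): [2.57, 2.57, 3.14, 3.14, 3.14, 3.14].

INTERFACE

Orientations are given as [roll, pitch, yaw] about the fixed x, y, z axes, in that order (R = Rz(yaw) Ry(pitch) Rx(roll)).
In Python, from cell import robot gives the robot as it stands.
- The arm moves only by the tool move_arm, never from a script. Its argument "increments" is a list of rows, each a list of 4 numbers: the shift along the tool's x, y, z normalised to -1 to 1, where 1 is 40 cm, then the turn about the tool's x normalised to -1 to 1, where 1 is 60 degrees. In form: [[dx, dy, dz, twist], ...]. A call has 1 to 5 rows; each row is the pose to reach, as a shift and turn from the pose commanded when the call began, along the tool's axes at that moment; what a row does not reach only later rows make up. A row lasts 1/8 s, in which the tool goes at most 62.5 mm and 10.7 degrees, less where a joint would pass 70% of its speed; a pose out of reach is approached as far as the arm can. A call with a number of a shift or a turn outside -1 to 1 is refused whole. A call with a gripper value outside its range is refused whole. "gripper" is the closure, from 0 (fully open) to 1 (shut), set as the call begins (left out, the last holds). The fingers move at their own pace and stop on an object; "squeeze" is the grip in N (left out, the last holds). Time passes only in rows, so rows that repeat a pose let the fingers close. It gives the time, the measured TCP pose, the force and the opening at its end, in the units of the state.
- robot.observe(): the state, without advancing time (a new reading comes with each control period).
- robot.read_camera(name): name is "scene" or "top" or "wrist"; returns the picture (400x640x3 uint8, red, green, blue); there is no depth.
- robot.camera_params(name): a dict with "fx", "fy", "cx", "cy" (pixels), "k1" (the pictures are not rectified: a ray, as slopes to the right and down, at radius r is drawn at 1 + k1 r^2 times it, then the intrinsics apply), "R" (3x3) and "t" (3): a world point X has camera coordinates R X + t; the wrist camera has in their place "tool_from_camera" (4x4, takes a point from camera to tool coordinates, whose origin is the TCP and whose axes are the tool frame's). Camera axes: x right, y down, z forward; pixel columns grow to the right and rows downward; lengths in m; the calibration is good to about 2 mm. A picture is of the moment at which its call begins: read the wrist's pose just before it. camera_params takes no time and is no camera call.
- robot.hand_in(): hands the job in, once; it reports no verdict.
The state is a dict: "time": time; "qpos": joint angles; "qvel": joint speeds; "joint_efforts": joint torques, N m; "tool_pos": TCP position; "tool_rot": TCP orientation; "contact_force": force on the tool from outside, world axes, zero at the start; "torque": the same for the moment, N m; "opening": finger opening in m.
Only numpy, scipy, OpenCV 4.12 (cv2) and the standard library are available. Lean on these libraries where they do the work, as an engineer would, in place of code of your own. Each camera call takes 0.05 s, during which the arm holds its last target.

TASK

A bushing - the part with a hole through it - sits flush in the nest under the microscope. Take the cranked ejector, poke the bushing up from below through its access hole until it stands about 30 to 40 mm proud, set the ejector back standing in the middle of its rubber mat, and stand the bushing upright, gently, in the middle of the felt pad in the tray. Leave the solid slug in its pocket and do not bump the microscope or shift anything else.

Things in the scene. Friction and masses are not known exactly. Their poses are not given: they have to be found in the camera images.
- station: Dark steel nest, fixed, like a bridge under the microscope. Origin on the table midway between its two pockets; x to its back, y along the pockets, z up; the front (-x) faces left of the robot. Block: x -32 to 32, y -78 to 78 mm, underside 80, top 152 mm above the table. Side plates at y = +-78 to +-88, to the table; feet to y = +-116, x -45 to 45, 8 mm high. Open below at front (-x) and back, 80 mm clear.
- pocket_left (a point): Centre of the floor of the +y pocket, 88 mm above the table, at x 0, y +44 mm of the nest. Upright square pocket, 41.6 mm wide, 64 mm deep; floor 8 mm thick with a 32 mm square access hole centred in it. A spring shoe (2 to 28 mm below the top, outer wall) holds the part by friction: once raised it stays there. Pushing it up takes 5 to 9 N.
- pocket_right (a point): The same for the -y pocket: x 0, y -44 mm of the nest, floor 88 mm above the table.
- nest_front (a point): Middle of the lower front edge of the nest block, (x -32, y 0, z 80 mm of the nest): the ejector's foot passes below it.
- microscope: White stereo microscope, fixed to the nest, same origin and axes as station. It overhangs the pockets too closely for a gripper to come straight down on a part; with the tool tilted 30 to 45 degrees, its back leaning towards -x, there is room. Head to 500 mm height, eyepieces to +x; arm to the column y 55 to 185, x 80 to 140, height 345 to 395 mm.
- ring_light (a point): Centre of the microscope's lens underside, x +70, y 0, 271 mm above the table; the black ring light round it is a disc of 60 mm radius, 275 to 297 mm high. The microscope's column stands at x 120, y +200 mm of the nest: foot 100 x 100 x 30 mm, column 50 x 60 mm, 450 mm high, knob out to y +270.
- bushing: The bushing to take out: plain aluminium sleeve, outside diameter 40, length 64, with a 16 mm hole along its axis, about 0.18 kg. Origin: centre of its underside, z along its axis (up). At the start in one of the two pockets, top flush with the nest.
- slug: Solid aluminium cylinder, diameter 40, length 64 mm, no hole; in the other pocket; it stays there. Origin: centre of its underside, z up.
- ejector: Cranked ejector, 0.35 kg, loose, standing on its foot on the mat. Steel foot x -95 to 12, y -16 to 16 mm, 8 mm thick; upright pin at x 0; dark straight handle, 14 mm thick along y, 24 mm the other way, rising from x -52, z 4 and leaning 30 degrees towards -x, 115 mm long. Origin on the foot's underside below the pin; x from handle to pin, z up.
- ejector_pin (a point): Centre of the top of the poking pin, 22 mm in diameter, 62 mm above the foot's underside (54 mm above the foot's upper face).
- ejector_grip (a point): Point on the handle's centre line to grip at, 30 mm below its upper end: x = -94.5, y = 0, z = +77.6 mm in the ejector's frame (same axes).
- ejector_foot (a point): Centre of the underside of the ejector's foot (x = -41.5 mm in the ejector's frame, same axes).
- mat: Black rubber mat, 190 (x) x 160 (y) x 3 mm, fixed flat on the table, on either side of the nest. Origin: centre of its underside; the top is 3 mm higher.
- tray: Black open tray, 200 (x) x 120 (y) x 30 mm high, walls and floor 5 mm, fixed, on the other side of the nest, with a cross wall at x = 0 making two compartments, centres at x = +49 and -49 mm. Origin: centre of its underside.
- pad: Grey felt pad, 62 x 62 x 4 mm, fixed on the floor of one tray compartment: where the bushing is to stand. Origin: centre of its underside; its top is 4 mm higher (9 mm above the table).
- sample: A finished bushing like the one in the nest (40 x 64 mm), standing loose in the other tray compartment, 98 mm from the pad's centre. Origin: centre of its underside.
- bottle: White bottle, 54 mm in diameter, 140 mm high, loose. Origin: centre of its underside.
- mug: Blue mug, 80 mm in diameter, 90 mm high, loose. Origin: centre of its underside.
- wrench: Steel wrench 170 mm long lying flat near the robot, loose. Its length is along its x axis.
- billet: Copper bar end 110 (x) x 40 x 30 mm high, loose. Origin: centre of its underside.
- jar: Glass jar, 64 mm in diameter, 75 mm high, loose. Origin: centre of its underside.
- vblock: Steel block with a groove, 70 x 60 x 40 mm high, loose. Origin: centre of its underside.
Mind the look-alikes: they are no part of the job. Leave any green or pink look-alike of the bushing alone.

How it is judged:
On the way:
1. the ejector, pushing from below, has raised the bushing at least 22 mm in its pocket (z of bushing in the frame of station between 0.11 and 0.142 m and horizontal distance between bushing and station below 0.05 m and contact force between ejector and bushing above 0.5 N), for 0.1 s.
At the end, for the whole second after the job is handed in: The bushing stands upright (within 0.1 rad) and still on the felt pad, its axis within 18 mm of the pad's centre; the ejector stands upright (0.1 rad) and still on the mat, the centre of its foot within 50 mm of the mat's centre; the slug is still down in its pocket (within 10 mm) (horizontal distance between bushing and pad below 0.018 m and z of bushing in the frame of pad between 0.001 and 0.009 m and angle between each of bushing, ejector's own z axis and vertical below 0.1 rad and linear speed of each of bushing, ejector below 0.02 m/s and horizontal distance between ejector_foot and mat below 0.05 m and height (world z) of ejector between 0 and 0.008 m and z of slug in the frame of station between 0.08 and 0.098 m); the robot touches nothing.
It fails at once if the bottle, mug, wrench, billet, jar or grooved block is shifted more than 30 mm (distance of any of bottle, mug, wrench, billet, jar, vblock from where it was at the start of the episode above 0.03 m).
It fails at once if the finished bushing in the tray is shifted more than 15 mm (distance of sample from where it was at the start of the episode above 0.015 m).
It fails at once if the slug is pushed up more than 12 mm (z of slug in the frame of station above 0.1 m).
It fails at once if the microscope is bumped with more than 10 N (contact force between anything else and microscope above 10 N).
It fails at once if the bushing is banged down on the pad with more than 60 N (contact force between bushing and pad above 60 N).
It also fails if it takes over 72 s, if anything falls off the work surface, if the arm or the gripper's body presses on something with over 40 N, if the wrist force passes 120 N, or if a joint passes its speed limit or range.

## Working session

There is one attempt and no reset: what is moved stays moved. The work goes in short steps, Python scripts to look and compute and a tool call to move; the robot and the scene stay as the last step left them, time stands still between calls to the robot, and variables do not carry over. Pictures are saved under pics/ and viewed, and the job is handed in when it is done.

Besides the shell and the picture viewer there is one more tool, called after ">>>" by a JSON object that holds its "name" and its "arguments", one argument or row to a line. move_arm: Moves the arm, as the interface text tells. Its arguments: {"type":"object","properties":{"increments":{"type":"array","items":{"type":"array","items":{"type":"number"}}},"gripper":{"type":"number"},"squeeze":{"type":"number"}},"required":["increments"]}

```bash
ls; mkdir -p pics; python3 - <<'E'
from cell import robot
import cv2
print(robot.observe())
for n in ["scene","top","wrist"]:
    print(n,robot.camera_params(n))
    im=robot.read_camera(n); cv2.imwrite(f"pics/{n}0.png",im[:,:,::-1])
E
```

```text
pics
{'time': 0.0, 'qpos': array([-1.38300715e+00,  3.42750974e-01,  1.52501045e+00, -2.60942732e-05,
        1.27540676e+00, -1.45983393e-01]), 'qvel': array([-0.0004224 , -0.00058637, -0.00018214,  0.00096807,  0.00071717,
        0.0015834 ]), 'joint_efforts': array([ 1.15407292e-03, -4.31245351e+01, -2.44221497e+01,  7.18621491e-02,
        5.59580291e-02, -1.23107361e-04]), 'tool_pos': array([ 0.17193978, -0.49561413,  0.2260326 ]), 'tool_rot': array([-1.70094376,  1.5692206 ,  1.77442908]), 'contact_force': array([-0.10165633,  0.07634991, -0.07777086]), 'torque': array([ 0.00287373, -0.03967577, -0.01389402]), 'opening': 0.09169143493281111}
scene {'fx': 429.3346168951431, 'fy': 429.3346168951431, 'cx': 322.8750173017418, 'cy': 198.30702361247185, 'k1': -0.03611027331254052, 'R': array([[ 0.17778834,  0.9840352 , -0.008126  ],
       [ 0.93559731, -0.17158506, -0.3085713 ],
       [-0.30503932,  0.04725772, -0.95116651]]), 't': array([-0.10463831, -0.43634832,  1.58063317])}
top {'fx': 492.4618853544115, 'fy': 492.4618853544115, 'cx': 330.4444395257522, 'cy': 195.7100875161879, 'k1': -0.0228086737655449, 'R': array([[ 0.01984697, -0.99978259,  0.00639342],
       [-0.99767174, -0.02022158, -0.06513201],
       [ 0.06524714, -0.00508586, -0.99785617]]), 't': array([-0.02861895,  0.5289029 ,  1.57810148])}
wrist {'fx': 305.8945232059983, 'fy': 305.8945232059983, 'cx': 322.04470442335446, 'cy': 195.0442266680568, 'k1': -0.02381826244870625, 'tool_from_camera': array([[ 1.82904937e-04, -2.90344613e-01,  9.56922135e-01,
        -1.58548112e-01],
       [ 9.99999630e-01,  8.56924842e-04,  6.88652077e-05,
         1.29697845e-05],
       [-8.40004992e-04,  9.56921769e-01,  2.90344662e-01,
        -7.80714298e-02],
       [ 0.00000000e+00,  0.00000000e+00,  0.00000000e+00,
         1.00000000e+00]])}
```

View pics/scene0.png

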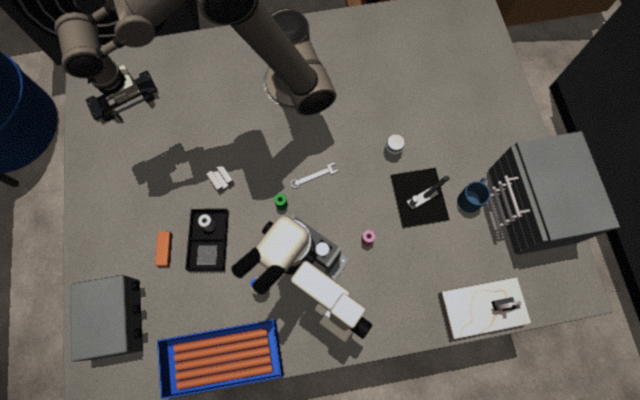

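View pics/top0.png

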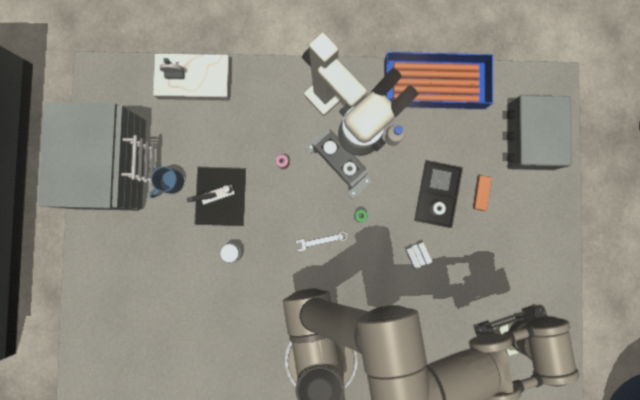

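View pics/wrist0.png

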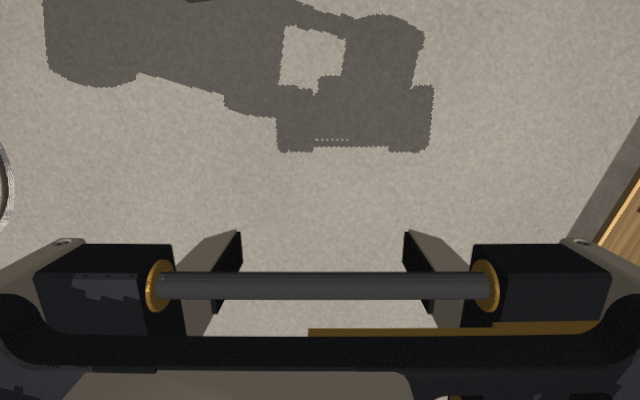

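```bash
python3 - <<'E'
import cv2
a=cv2.imread("pics/top0.png")
cv2.imwrite("pics/c1.png",cv2.resize(a[110:230,290:470],None,fx=4.4,fy=4.4,interpolation=cv2.INTER_CUBIC))
cv2.imwrite("pics/c2.png",cv2.resize(a[140:250,150:300],None,fx=5,fy=5,interpolation=cv2.INTER_CUBIC))
s=cv2.imread("pics/scene0.png")
cv2.imwrite("pics/c3.png",cv2.resize(s[190:310,180:360],None,fx=4.4,fy=4.4,interpolation=cv2.INTER_CUBIC))
cv2.imwrite("pics/c4.png",cv2.resize(s[130:240,350:500],None,fx=5,fy=5,interpolation=cv2.INTER_CUBIC))
E
```

```text
(no output)
```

View pics/c1.png

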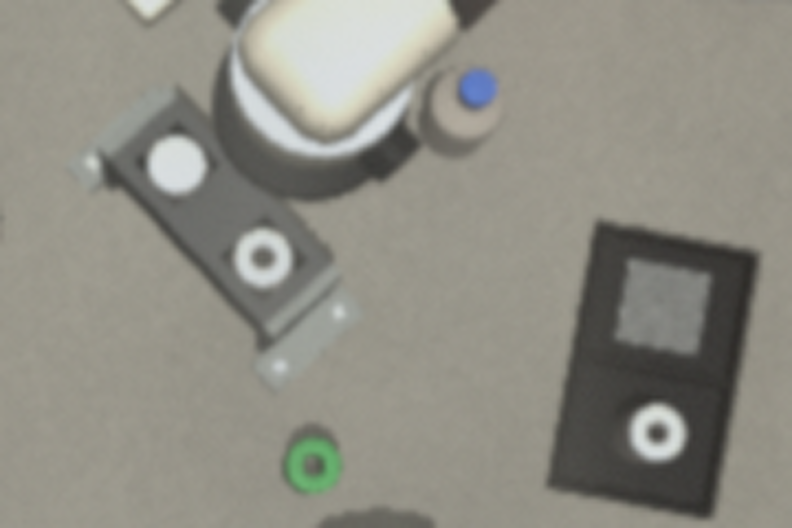

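View pics/c2.png

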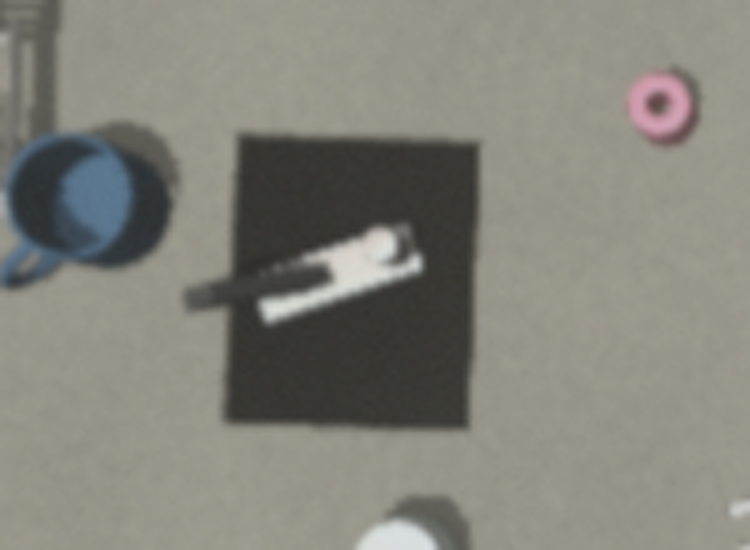

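View pics/c3.png

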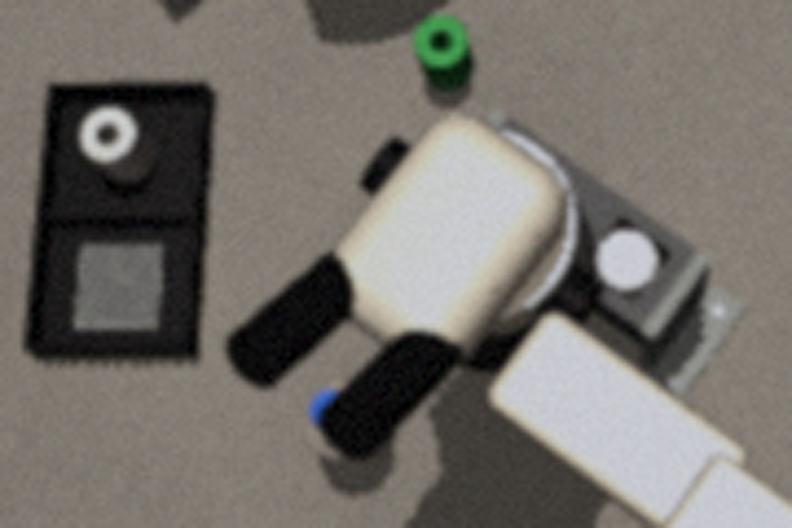

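View pics/c4.png

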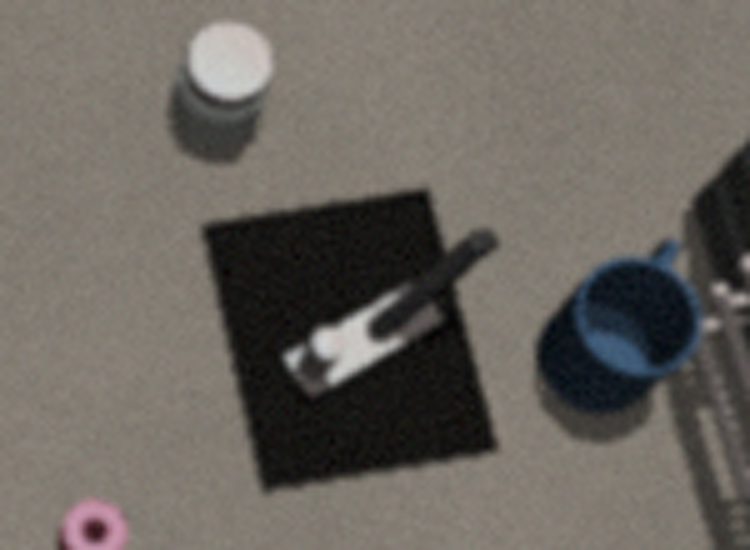

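Look-alikes, in top pixels: ring in the nest's right pocket (350,169), solid disc in the left pocket (330,147) = slug, sample in the tray (439,208), green ring (361,215), pink ring (282,161). The one I want is at (350,169). The crop shows a grey ring with a hole, flush in the nest.

```bash
cat > h.py <<'E'
import numpy as np, cv2
from cell import robot
from scipy.spatial.transform import Rotation as Ro
def ray(cam,u,v,pose=None):
    p=robot.camera_params(cam)
    K=np.array([[p['fx'],0,p['cx']],[0,p['fy'],p['cy']],[0,0,1]])
    xy=cv2.undistortPoints(np.array([[[u,v]]],float),K,np.array([p['k1'],0,0,0,0.]))[0,0]
    d=np.array([xy[0],xy[1],1.])
    if cam=='wrist':
        T=p['tool_from_camera']; R=Ro.from_euler('xyz',pose[1]).as_matrix(); 
        o=R@T[:3,3]+pose[0]; return o,R@T[:3,:3]@d
    R=p['R'];t=p['t']; return -R.T@t,R.T@d
def onz(cam,u,v,z,pose=None):
    o,d=ray(cam,u,v,pose); s=(z-o[2])/d[2]; return o+s*d
def proj(cam,X,pose=None):
    p=robot.camera_params(cam)
    if cam=='wrist':
        T=p['tool_from_camera'];R=Ro.from_euler('xyz',pose[1]).as_matrix()
        c=T[:3,:3].T@(R.T@(np.array(X)-pose[0])-T[:3,3])
    else: c=p['R']@X+p['t']
    x,y=c[:2]/c[2]; f=1+p['k1']*(x*x+y*y); return p['fx']*x*f+p['cx'],p['fy']*y*f+p['cy']
def cc(mask,minA=8):
    n,l,s,c=cv2.connectedComponentsWithStats(mask.astype(np.uint8)); 
    return [(s[i],c[i]) for i in range(1,n) if s[i][4]>=minA]
E
python3 - <<'E'
from h import *
a=cv2.imread("pics/top0.png").astype(int); s=cv2.imread("pics/scene0.png").astype(int)
def show(img,box,cond,n):
    x0,y0,x1,y1=box; sub=img[y0:y1,x0:x1]
    for st,c in cc(cond(sub)): print(n,st[:5]+[x0,y0,0,0,0],c+[x0,y0])
br=lambda k:(lambda q:(q.min(2)>k))
show(a,(318,135,342,158),br(165),'slug top'); show(a,(340,158,360,180),br(165),'bush top')
show(a,(430,198,450,218),br(150),'sample top')
pd=lambda q:(q.mean(2)>85)
show(a,(425,165,460,192),pd,'pad')
show(s,(195,210,220,232),br(150),'sample scn')
show(s,(193,240,222,270),pd,'pad scn')
show(s,(310,238,334,260),br(165),'slug scn')
def quad(img,box,thr,n):
    x0,y0,x1,y1=box; m=(img[y0:y1,x0:x1].mean(2)<thr).astype(np.uint8)
    m=cv2.morphologyEx(m,cv2.MORPH_CLOSE,np.ones((3,3)))
    c=max(cv2.findContours(m,0,2)[0],key=cv2.contourArea); r=cv2.minAreaRect(cv2.convexHull(c))
    print(n,np.array(r[0])+[x0,y0],r[1:]); return np.array(cv2.boxPoints(r))+[x0,y0]
for nm,cam,img,box,thr,z in [('mat','top',a,(192,155,262,240),75,.003),('tray','top',a,(405,150,470,235),85,.03),('mat','scene',s,(385,160,455,235),60,.003),('tray','scene',s,(180,200,235,280),60,.03)]:
    b=quad(img,box,thr,nm+cam); P=np.array([onz(cam,*p,z) for p in b]); print(P[:,:2].round(3).tolist(),P.mean(0).round(4),[np.linalg.norm(P[i]-P[i-1]).round(3) for i in range(4)])
E
```

```text
slug top [324 141  13  13 127] [329.7007874  146.96062992]
bush top [344 162  12  13 100] [349.42 168.13]
sample top [433 202  13  12  95] [439.         207.81052632]
pad [451 165   9   2  13] [455.76923077 165.30769231]
pad [430 169  22  22 380] [440.05789474 179.40263158]
pad [458 184   2   8   9] [458.88888889 187.88888889]
sample scn [199 215  12  11  83] [204.1686747  219.96385542]
pad scn [197 246  20  19 349] [206.52722063 255.04584527]
slug scn [316 243  13  12 127] [321.95275591 248.51181102]
mattop [218. 196.] ((56.0, 52.0), 90.0)
[[0.612, 0.438], [0.616, 0.267], [0.432, 0.261], [0.429, 0.431]] [0.5223 0.3494 0.003 ] [np.float64(0.183), np.float64(0.171), np.float64(0.183), np.float64(0.169)]
traytop [438.09999847 193.69999695] ((37.476497650146484, 61.626033782958984), 10.30484676361084)
[[0.454, -0.288], [0.65, -0.322], [0.631, -0.442], [0.435, -0.407]] [ 0.5425 -0.3648  0.03  ] [np.float64(0.12), np.float64(0.2), np.float64(0.121), np.float64(0.2)]
matscene [422.59459686 196.56756973] ((53.92286682128906, 56.22445297241211), 80.53767395019531)
[[0.429, 0.262], [0.43, 0.457], [0.619, 0.436], [0.616, 0.249]] [0.5236 0.3512 0.003 ] [np.float64(0.187), np.float64(0.195), np.float64(0.189), np.float64(0.187)]
trayscene [206.80309486 239.95353317] ((39.1131706237793, 64.32386779785156), 3.8140745162963867)
[[0.637, -0.446], [0.429, -0.415], [0.461, -0.29], [0.666, -0.326]] [ 0.5482 -0.3694  0.03  ] [np.float64(0.124), np.float64(0.21), np.float64(0.13), np.float64(0.209)]
```

```bash
python3 - <<'E'
from h import *
P=lambda n,c,u,v,z: print(n,c,onz(c,u,v,z).round(4)[:2])
P('slug','top',329.7,146.96,.152);P('slug','scene',321.95,248.5,.152)
P('bush','top',349.7,168.4,.152)
P('sample','top',439,207.8,.069);P('sample','scene',204.2,220,.069)
P('pad','top',440.06,179.4,.009);P('pad','scene',206.53,255.05,.009)
s=onz('top',329.7,146.96,.152);b=onz('top',349.7,168.4,.152)
d=s-b;print(np.linalg.norm(d),'y axis yaw',np.degrees(np.arctan2(d[1],d[0])),'origin',(s+b)/2)
# ejector c2 crop: x=150+px/5,y=140+py/5
e=lambda x,y:(150+x/5-.4,140+y/5-.4)
P('pin','top',*e(380,243),.065)
P('handletop','top',*e(192,299),.113)
f=lambda x,y:(350+x/5-.4,130+y/5-.4)
P('pin','scene',*f(328,343),.065);P('handletop','scene',*f(483,242),.113)
print('green',onz('top',361,215,.064)[:2],'pink',onz('top',282,161,.064)[:2],'bottle',onz('top',397,131,.14)[:2],'jar',onz('top',231,252,.075)[:2],'mug',onz('top',166,180,.09)[:2],'vb',onz('top',419,254,.04)[:2],'bil',onz('top',483,192,.03)[:2])
E
```

```text
slug top [ 0.6663 -0.0122]
slug scene [ 0.6676 -0.0157]
bush top [ 0.6032 -0.073 ]
sample top [ 0.4949 -0.359 ]
sample scene [ 0.4957 -0.362 ]
pad top [ 0.5907 -0.3756]
pad scene [ 0.5942 -0.3803]
0.08767703590828105 y axis yaw 43.924803117813944 origin [ 0.63477469 -0.04261356  0.152     ]
pin top [0.5432 0.3124]
handletop top [0.5031 0.4157]
pin scene [0.5439 0.3079]
handletop scene [0.5104 0.4064]
green [ 0.46760689 -0.1148485 ] pink [0.63305662 0.13738866] bottle [ 0.72129563 -0.21452411] jar [0.3445725  0.28694498] mug [0.5630795  0.49296096] vb [ 0.34809756 -0.30277955] bil [ 0.55052818 -0.51021977]
```

```bash
python3 - <<'E'
from h import *
s=robot.observe();print(Ro.from_euler('xyz',s['tool_rot']).as_matrix().round(3))
print([x for x in dir(robot) if not x.startswith('_')], getattr(robot,'tcp_to_grasp',None))
E
```

```text
[[-0.     0.328 -0.945]
 [ 0.001 -0.945 -0.328]
 [-1.    -0.001 -0.   ]]
['IKError', 'camera_params', 'hand_in', 'observe', 'read_camera', 'tcp_to_grasp'] 0.0188
```

>>> {"name": "move_arm", "arguments": {
  "increments": [
    [-0.15,0,0,0],
    [-0.3,0,0,0],
    [-0.45,0,0,0],
    [-0.6,0,0,0],
    [-0.75,0,0,0]
  ]
}}

```text
time: 0.78
tool_pos: [0.1719, -0.4954, 0.5287]
tool_rot: [1.503, 1.57, -1.305]
contact_force: [-0.7, -2.1, 0.1]
opening: 0.0916
```

```bash
python3 - <<'E'
from h import *
s=robot.observe();print(s['qpos'].round(4),s['tool_pos'].round(4));print(Ro.from_euler('xyz',s['tool_rot']).as_matrix().round(3))
E
```

```text
[-1.383   0.3319  0.7274  0.      2.082  -0.146 ] [ 0.1719 -0.4954  0.5287]
[[ 0.     0.328 -0.945]
 [-0.    -0.945 -0.328]
 [-1.     0.     0.   ]]
```

>>> {"name": "move_arm", "arguments": {
  "increments": [
    [-0.15,0,0,0],
    [-0.3,0,0,0],
    [-0.45,0,0,0],
    [-0.6,0,0,0],
    [-0.75,0,0,0]
  ]
}}

```text
time: 1.4
tool_pos: [0.1439, -0.4136, 0.6812]
tool_rot: [1.781, 1.557, -1.026]
contact_force: [0.1, 0.3, 0.7]
opening: 0.0916
```

```bash
python3 - <<'E'
from h import *
s=robot.observe();print(s['qpos'].round(4),s['tool_pos'].round(4));print(Ro.from_euler('xyz',s['tool_rot']).as_matrix().round(3))
E
```

```text
[-1.4153  0.4347  0.0361  0.0114  2.658  -0.1682] [ 0.1439 -0.4136  0.6812]
[[ 0.007  0.328 -0.945]
 [-0.012 -0.945 -0.328]
 [-1.     0.014 -0.003]]
```

>>> {"name": "move_arm", "arguments": {
  "increments": [
    [-1,0,0,0],
    [-1,0,0,0],
    [-1,0,0,0],
    [-1,0,0,0],
    [-1,0,0,0]
  ]
}}

```text
time: 2.02
tool_pos: [0.1345, -0.3889, 0.7052]
tool_rot: [1.481, 1.5, -1.327]
contact_force: [0.0, 0.7, 0.8]
opening: 0.092
```

```bash
python3 - <<'E'
from h import *
s=robot.observe();print(s['qpos'].round(4),s['tool_pos'].round(4));print(Ro.from_euler('xyz',s['tool_rot']).as_matrix().round(3))
E
```

```text
[-1.4304  0.3766  0.0372  0.0157  2.6569 -0.1791] [ 0.1345 -0.3889  0.7052]
[[ 0.017  0.327 -0.945]
 [-0.069 -0.942 -0.327]
 [-0.997  0.071  0.006]]
```

>>> {"name": "move_arm", "arguments": {
  "increments": [
    [0.12,0,0,0],
    [0.25,0,0,0],
    [0.35,0,0,0],
    [0.35,0,0,0]
  ]
}}

```text
time: 2.52
tool_pos: [0.1367, -0.3969, 0.5603]
tool_rot: [1.497, 1.51, -1.311]
contact_force: [-0.6, 0.0, 1.2]
opening: 0.0918
```

```bash
python3 - <<'E'
from h import *
s=robot.observe();print(s['qpos'].round(4),s['tool_pos'].round(4));print(Ro.from_euler('xyz',s['tool_rot']).as_matrix().round(3))
E
```

```text
[-1.4277  0.0821  0.9626  0.0079  2.0365 -0.1868] [ 0.1367 -0.3969  0.5603]
[[ 0.016  0.327 -0.945]
 [-0.059 -0.943 -0.327]
 [-0.998  0.061  0.004]]
```

```bash
cat >> h.py <<'E'
def plan(targets,yaw=None,note=''):
    """targets: TCP world positions. prints normalised shift from present pose; yaw: desired horizontal yaw(deg) of tool y"""
    s=robot.observe(); R=Ro.from_euler('xyz',s['tool_rot']).as_matrix(); p=s['tool_pos']
    print('t',round(s['time'],2),'pos',p.round(4),'q',s['qpos'].round(2),'toolx',R[:,0].round(3),'y',R[:,1].round(3),'F',s['contact_force'].round(1),'open',round(s['opening'],4))
    for t in targets: print(np.round(t,4),'->',(R.T@(np.array(t)-p)/0.4).round(3))
    if yaw is not None:
        cur=np.degrees(np.arctan2(R[1,1],R[0,1])); d=(yaw-cur+180)%360-180; print('yawcur',cur.round(2),'twist',round(-d/60,3))
E
python3 - <<'E'
from h import *
plan([(0.36,-.1,.5),(0.45,.15,.45),(0.511,.4,.2)],20)
E
```

```text
t 2.52 pos [ 0.1367 -0.3969  0.5603] q [-1.43  0.08  0.96  0.01  2.04 -0.19] toolx [ 0.016 -0.059 -0.998] y [ 0.327 -0.943  0.061] F [-0.6  0.   1.2] open 0.0918
[ 0.36 -0.1   0.5 ] -> [ 0.116 -0.526 -0.771]
[0.45 0.15 0.45] -> [ 0.207 -1.05  -1.189]
[0.511 0.4   0.2  ] -> [ 0.797 -1.627 -1.541]
yawcur -70.87 twist -1.515
```

>>> {"name": "move_arm", "arguments": {
  "increments": [
    [0.1,-0.5,-0.75,-0.8],
    [0.1,-0.5,-0.75,-0.8],
    [0.1,-0.5,-0.75,-0.8],
    [0.1,-0.5,-0.75,-0.8],
    [0.1,-0.5,-0.75,-0.8]
  ]
}}

```text
time: 3.15
tool_pos: [0.3262, -0.1521, 0.5167]
tool_rot: [0.63, 1.499, -1.336]
contact_force: [0.7, -1.6, -0.3]
opening: 0.0913
```

```bash
python3 - <<'E'
from h import *
plan([(0.36,-.1,.5),(0.45,.15,.45),(0.511,.4,.2)],20)
E
```

```text
t 3.15 pos [ 0.3262 -0.1521  0.5167] q [-0.61 -0.06  1.23 -0.05  1.92 -0.23] toolx [ 0.017 -0.07  -0.997] y [ 0.922 -0.384  0.042] F [ 0.7 -1.6 -0.3] open 0.0913
[ 0.36 -0.1   0.5 ] -> [ 0.034  0.026 -0.155]
[0.45 0.15 0.45] -> [ 0.119 -0.012 -0.824]
[0.511 0.4   0.2  ] -> [ 0.702 -0.137 -1.495]
yawcur -22.61 twist -0.71
```

>>> {"name": "move_arm", "arguments": {
  "increments": [
    [0.1,0,-0.8,-0.7],
    [0.1,0,-0.8,-0.7],
    [0.1,0,-0.8,-0.7],
    [0.1,0,-0.8,-0.7],
    [0.1,0,-0.8,-0.7]
  ]
}}

```text
time: 3.78
tool_pos: [0.4472, 0.1308, 0.4599]
tool_rot: [-0.109, 1.499, -1.344]
contact_force: [1.3, -0.8, 1.2]
opening: 0.0917
```

```bash
python3 - <<'E'
from h import *
plan([(0.505,.38,.25)],20)
E
```

```text
t 3.77 pos [0.4472 0.1308 0.4599] q [ 0.17  0.16  1.14 -0.07  1.83 -0.19] toolx [ 0.016 -0.07  -0.997] y [ 0.944  0.329 -0.008] F [ 1.3 -0.8  1.2] open 0.0917
[0.505 0.38  0.25 ] -> [ 0.482  0.346 -0.577]
yawcur 19.24 twist -0.013
```

>>> {"name": "move_arm", "arguments": {
  "increments": [
    [0.48,0.35,-0.58,-0.01],
    [0.48,0.35,-0.58,-0.01],
    [0.48,0.35,-0.58,-0.01],
    [0.48,0.35,-0.58,-0.01],
    [0.48,0.35,-0.58,-0.01]
  ]
}}

```text
time: 4.4
tool_pos: [0.503, 0.3664, 0.2619]
tool_rot: [-0.122, 1.498, -1.348]
contact_force: [0.3, 0.5, 1.2]
opening: 0.0917
```

>>> {"name": "move_arm", "arguments": {
  "increments": [
    [0.05,0,0,0],
    [0.05,0,0,0]
  ]
}}

```text
time: 4.65
tool_pos: [0.5023, 0.3633, 0.2412]
tool_rot: [-0.183, 1.497, -1.409]
contact_force: [1.0, -0.6, 0.8]
opening: 0.0917
```

```bash
python3 - <<'E'
from h import *
plan([(0.505,.38,.25)],20)
s=robot.observe();np.save('pose.npy',np.array([s['tool_pos'],s['tool_rot']]))
cv2.imwrite('pics/w1.png',robot.read_camera('wrist')[:,:,::-1])
E
```

```text
t 4.65 pos [0.5023 0.3633 0.2412] q [ 0.54  0.53  1.18 -0.07  1.45  0.2 ] toolx [ 0.012 -0.073 -0.997] y [ 0.941  0.338 -0.013] F [ 1.  -0.6  0.8] open 0.0917
[0.505 0.38  0.25 ] -> [-0.025  0.02  -0.035]
yawcur 19.74 twist -0.004
```

View pics/w1.png

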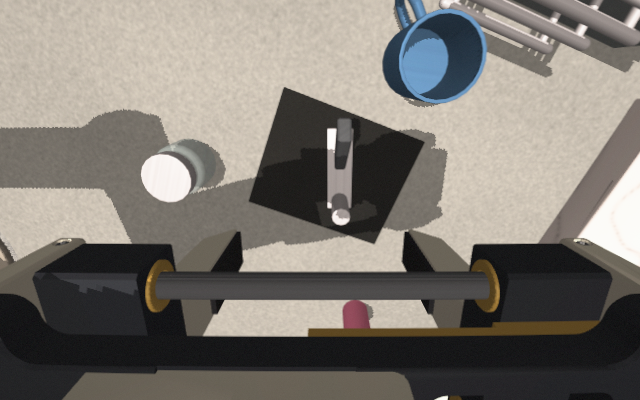

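```bash
python3 - <<'E'
from h import *
p=np.load('pose.npy')
print(onz('wrist',341,217,.065,p),onz('wrist',344.5,127,.11,p))
o=np.array([.5435,.311,.003]); 
for yaw in (-70,):
    c,s=np.cos(np.radians(yaw)),np.sin(np.radians(yaw)); R=np.array([[c,-s,0],[s,c,0],[0,0,1]])
    for q in [(0,0,.062),(-.0945,0,.0776),(-.095,.016,.008),(-.095,-.016,.008),(.012,.016,.008),(-.1095,0,.1036)]: print(q,np.round(proj('wrist',o+R@q,p),1))
im=cv2.imread('pics/w1.png');cv2.imwrite('pics/w1c.png',cv2.resize(im[100:240,270:430],None,fx=4,fy=4))
E
```

```text
[0.54245586 0.30945823 0.065     ] [0.50339209 0.41429158 0.11      ]
(0, 0, 0.062) [342.3 216.2]
(-0.0945, 0, 0.0776) [344.9 138.7]
(-0.095, 0.016, 0.008) [354.7 127.8]
(-0.095, -0.016, 0.008) [328.8 127.8]
(0.012, 0.016, 0.008) [352.  207.4]
(-0.1095, 0, 0.1036) [346.8 127.8]
```

View pics/w1c.png

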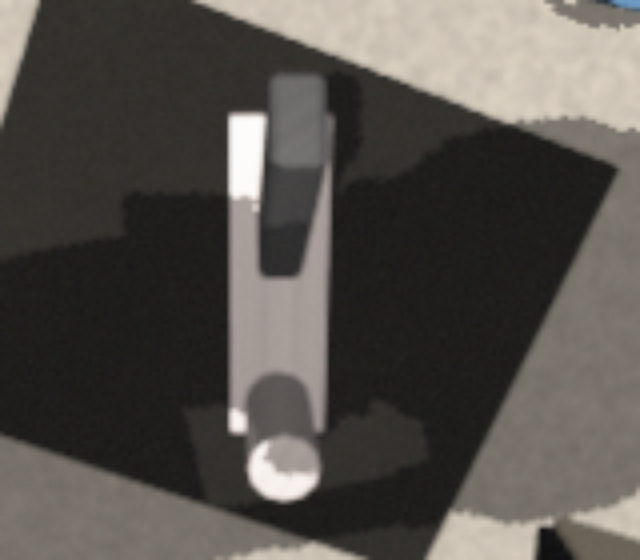

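```bash
python3 - <<'E'
from h import *
plan([(0.5109,.396,.18),(0.5109,.396,.0595)],20)
E
```

```text
t 4.7 pos [0.5031 0.3633 0.2434] q [ 0.54  0.53  1.18 -0.07  1.45  0.2 ] toolx [ 0.015 -0.071 -0.997] y [ 0.941  0.337 -0.01 ] F [ 0.8 -0.1  0.5] open 0.0917
[0.5109 0.396  0.18  ] -> [ 0.152  0.048 -0.082]
[0.5109 0.396  0.0595] -> [ 0.453  0.05  -0.103]
yawcur 19.7 twist -0.005
```

>>> {"name": "move_arm", "arguments": {
  "increments": [
    [0.08,0.05,-0.09,0],
    [0.15,0.05,-0.09,0],
    [0.28,0.05,-0.1,0],
    [0.4,0.05,-0.1,0],
    [0.4,0.05,-0.1,0]
  ],
  "gripper": 0.5
}}

```text
time: 5.32
tool_pos: [0.5102, 0.3949, 0.0797]
tool_rot: [-0.178, 1.497, -1.406]
contact_force: [0.4, 0.0, 0.7]
opening: 0.0483
```

```bash
python3 - <<'E'
from h import *
plan([(0.5109,.396,.0595)],20)
s=robot.observe();np.save('pose.npy',np.array([s['tool_pos'],s['tool_rot']]))
cv2.imwrite('pics/w2.png',robot.read_camera('wrist')[:,:,::-1])
E
```

```text
t 5.33 pos [0.5102 0.3949 0.0797] q [ 0.57  0.71  1.31 -0.07  1.15  0.26] toolx [ 0.012 -0.073 -0.997] y [ 0.942  0.336 -0.013] F [0.4 0.  0.7] open 0.0483
[0.5109 0.396  0.0595] -> [ 0.05   0.003 -0.006]
yawcur 19.63 twist -0.006
```

View pics/w2.png

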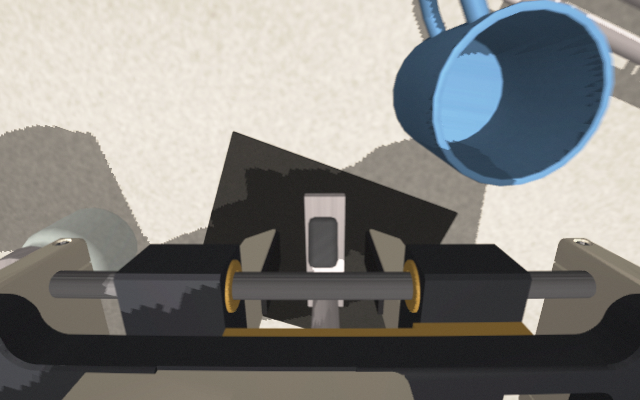

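>>> {"name": "move_arm", "arguments": {
  "increments": [
    [0.05,0.003,0,0],
    [0.05,0.003,0,0]
  ]
}}

```text
time: 5.62
tool_pos: [0.5139, 0.3959, 0.064]
tool_rot: [-0.067, 1.5, -1.294]
contact_force: [-0.0, 0.1, 0.2]
opening: 0.0458
```

>>> {"name": "move_arm", "arguments": {
  "increments": [
    [0,0,0,0],
    [0,0,0,0],
    [0,0,0,0],
    [0,0,0,0]
  ],
  "gripper": 1,
  "squeeze": 60
}}

```text
time: 6.12
tool_pos: [0.5128, 0.3957, 0.062]
tool_rot: [-0.103, 1.499, -1.329]
contact_force: [-1.1, -0.7, 2.4]
opening: 0.0137
```

```bash
python3 - <<'E'
from h import *
plan([(0.5109,.396,.0595)],20)
E
```

```text
t 6.12 pos [0.5128 0.3957 0.062 ] q [ 0.57  0.73  1.32 -0.08  1.11  0.26] toolx [ 0.017 -0.07  -0.997] y [ 0.941  0.337 -0.007] F [-1.1 -0.7  2.4] open 0.0137
[0.5109 0.396  0.0595] -> [ 0.006 -0.004 -0.003]
yawcur 19.71 twist -0.005
```

```bash
cat >> h.py <<'E'
def Tm(p,rot=None,yaw=None):
    T=np.eye(4); T[:3,3]=p; T[:3,:3]=(Ro.from_euler('xyz',rot) if yaw is None else Ro.from_euler('z',yaw,degrees=True)).as_matrix(); return T
def tool():
    s=robot.observe(); return Tm(s['tool_pos'],s['tool_rot'])
E
python3 - <<'E'
from h import *
E=Tm([.5425,.310,.003],yaw=-70); np.save('tool_from_ej.npy',np.linalg.inv(tool())@E); print(np.load('tool_from_ej.npy').round(3))
plan([(0.51,.3,.35),(0.476,-.038,.45)],44)
S=Tm([.635,-.044,0],yaw=-46);
p=(np.array([.476,-.038,.45]),Ro.from_matrix(np.c_[[.017,-.07,-.997],[.719,.695,-.03],[.695,-.719,.06]]).as_euler('xyz'))
for q in [(0,-.044,.152),(0,.044,.152)]: print(proj('wrist',(S@[*q,1])[:3],p))
print(onz('top',345,237,0),onz('top',300,245,0))
E
```

```text
[[ 0.071 -0.008 -0.997  0.065]
 [ 0.005  1.    -0.007 -0.   ]
 [ 0.997 -0.005  0.071  0.086]
 [ 0.     0.     0.     1.   ]]
t 6.12 pos [0.5128 0.3957 0.062 ] q [ 0.57  0.73  1.32 -0.08  1.11  0.26] toolx [ 0.017 -0.07  -0.997] y [ 0.941  0.337 -0.007] F [-1.1 -0.7  2.4] open 0.0137
[0.51 0.3  0.35] -> [-0.702 -0.092  0.274]
[ 0.476 -0.038  0.45 ] -> [-0.894 -0.459  1.056]
yawcur 19.71 twist -0.405
(np.float64(369.6212945426742), np.float64(216.1272826114434))
(np.float64(424.65782250907887), np.float64(216.84460796598805))
[ 0.39666784 -0.0681884   0.        ] [0.36782368 0.07774831 0.        ]
```

>>> {"name": "move_arm", "arguments": {
  "increments": [
    [-0.1,0,0,0],
    [-0.25,0,0,0],
    [-0.4,-0.05,0.15,0],
    [-0.55,-0.08,0.27,0],
    [-0.7,-0.09,0.27,0]
  ]
}}

```text
time: 6.75
tool_pos: [0.5111, 0.3064, 0.3185]
tool_rot: [-0.151, 1.498, -1.38]
contact_force: [0.7, 0.6, -3.4]
opening: 0.0139
```

```bash
python3 - <<'E'
from h import *
plan([(0.476,-.038,.45)],44)
E
```

```text
t 6.75 pos [0.5111 0.3064 0.3185] q [ 0.45  0.45  1.11 -0.07  1.6   0.11] toolx [ 0.014 -0.072 -0.997] y [ 0.942  0.335 -0.011] F [ 0.7  0.6 -3.4] open 0.0139
[ 0.476 -0.038  0.45 ] -> [-0.267 -0.375  0.803]
yawcur 19.59 twist -0.407
```

>>> {"name": "move_arm", "arguments": {
  "increments": [
    [-0.27,-0.37,0.8,-0.4],
    [-0.27,-0.37,0.8,-0.4],
    [-0.27,-0.37,0.8,-0.4],
    [-0.27,-0.37,0.8,-0.4],
    [-0.27,-0.37,0.8,-0.4]
  ]
}}

```text
time: 7.38
tool_pos: [0.4827, 0.0192, 0.429]
tool_rot: [-0.54, 1.499, -1.347]
contact_force: [1.0, -0.6, -3.2]
opening: 0.014
```

```bash
python3 - <<'E'
from h import *
plan([(0.476,-.038,.45)],44)
E
```

```text
t 7.38 pos [0.4827 0.0192 0.429 ] q [-0.07  0.18  1.2  -0.07  1.74 -0.85] toolx [ 0.016 -0.07  -0.997] y [ 0.723  0.69  -0.037] F [ 1.  -0.6 -3.2] open 0.014
[ 0.476 -0.038  0.45 ] -> [-0.043 -0.113  0.095]
yawcur 43.67 twist -0.005
```

>>> {"name": "move_arm", "arguments": {
  "increments": [
    [-0.04,-0.11,0.1,0],
    [-0.04,-0.11,0.1,0],
    [-0.04,-0.11,0.1,0]
  ]
}}

```text
time: 7.75
tool_pos: [0.4789, -0.037, 0.4482]
tool_rot: [-0.54, 1.5, -1.348]
contact_force: [0.2, -0.4, -3.7]
opening: 0.0137
```

```bash
python3 - <<'E'
from h import *
plan([(0.476,-.038,.45)],44)
s=robot.observe();np.save('pose.npy',np.array([s['tool_pos'],s['tool_rot']]))
im=robot.read_camera('wrist')[:,:,::-1];cv2.imwrite('pics/w3.png',im)
p=np.load('pose.npy');S=Tm([.635,-.044,0],yaw=-46)
for q in [(0,-.044,.152),(0,.044,.152)]: print(proj('wrist',(S@[*q,1])[:3],p))
E
```

```text
t 7.75 pos [ 0.4789 -0.037   0.4482] q [-0.19  0.17  1.16 -0.07  1.78 -0.97] toolx [ 0.016 -0.069 -0.998] y [ 0.723  0.689 -0.036] F [ 0.2 -0.4 -3.7] open 0.0137
[ 0.476 -0.038  0.45 ] -> [-0.004 -0.007 -0.003]
yawcur 43.62 twist -0.006
(np.float64(369.0626235385873), np.float64(215.90270713414282))
(np.float64(424.45121238890454), np.float64(216.38572104410557))
```

View pics/w3.png

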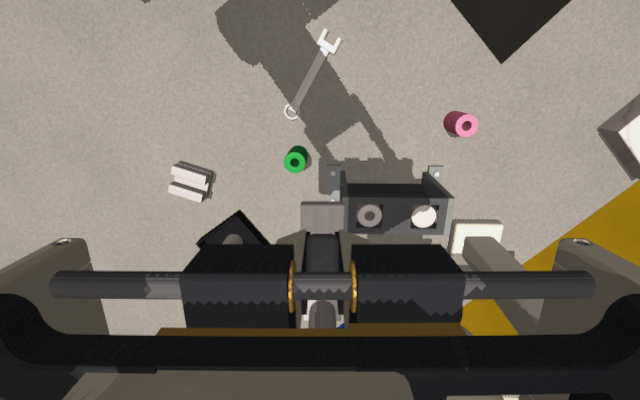

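```bash
python3 - <<'E'
from h import *
p=np.load('pose.npy');im=cv2.imread('pics/w3.png')
cv2.imwrite('pics/w3c.png',cv2.resize(im[160:245,320:460],None,fx=5.5,fy=5.5,interpolation=cv2.INTER_CUBIC))
g=im.astype(int).mean(2)
for box,t in [((355,202,384,229),105),((408,202,440,230),150)]:
    x0,y0,x1,y1=box
    m=(g[y0:y1,x0:x1]>t).astype(np.uint8)
    c=max(cv2.findContours(m,0,1)[0],key=cv2.contourArea);(e,ax,an)=cv2.fitEllipse(cv2.convexHull(c)); e=np.array(e)+[x0,y0];print(e,ax,onz('wrist',*e,.152,p))
E
```

```text
[369.15722656 215.20736694] (21.726633071899414, 23.853763580322266) [ 0.60256965 -0.07362475  0.152     ]
[424.07338524 217.17129612] (18.807783126831055, 26.047237396240234) [ 0.6672855  -0.01473551  0.152     ]
```

View pics/w3c.png

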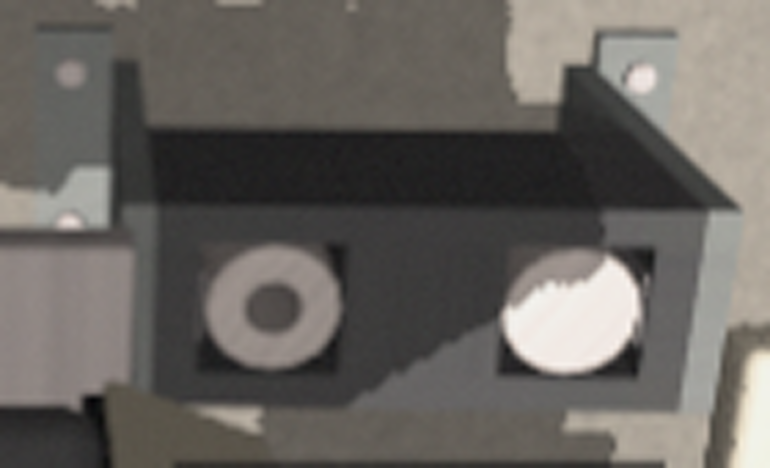

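```bash
cat >> h.py <<'E'
def ejplan(targets,yaw=None):
    T=tool(); E=T@np.load('tool_from_ej.npy'); x=E[:3,0];
    print('ej now',E[:3,3].round(4),'yaw',np.degrees(np.arctan2(x[1],x[0])).round(2),'ejz',E[:3,2].round(3))
    o=E[:3,3]-T[:3,3]
    plan([np.array(t)-o for t in targets])
P=np.array([.603,-.0738]); a=np.radians(-46.5); XS=np.array([np.cos(a),np.sin(a)])
def PZ(d,z): return [*(P+d*XS),z]
E
python3 - <<'E'
from h import *
ejplan([PZ(-.07,.15),PZ(-.07,.0105),PZ(0,.0105)])
E
```

```text
ej now [ 0.5392 -0.1033  0.3881] yaw -46.03 ejz [0.029 0.012 1.   ]
t 7.8 pos [ 0.4789 -0.0364  0.4481] q [-0.19  0.18  1.16 -0.07  1.78 -0.97] toolx [ 0.015 -0.069 -0.998] y [ 0.722  0.69  -0.036] F [ 0.8  0.8 -3. ] open 0.0137
[0.4945 0.0439 0.2099] -> [ 0.581  0.188 -0.154]
[0.4945 0.0439 0.0704] -> [ 0.929  0.201 -0.175]
[ 0.5427 -0.0069  0.0704] -> [0.939 0.201 0.   ]
```

>>> {"name": "move_arm", "arguments": {
  "increments": [
    [0.15,0.18,-0.15,0],
    [0.3,0.18,-0.15,0],
    [0.45,0.18,-0.15,0],
    [0.58,0.18,-0.15,0],
    [0.58,0.18,-0.15,0]
  ]
}}

```text
time: 8.43
tool_pos: [0.4905, 0.0416, 0.2064]
tool_rot: [-0.651, 1.501, -1.455]
contact_force: [0.6, -0.1, -3.1]
opening: 0.014
```

```bash
python3 - <<'E'
from h import *
p=np.load('pose.npy');E=Tm(*p)@np.load('tool_from_ej.npy')
for q in [(-.095,.016,.008),(-.095,-.016,.008)]: print(proj('wrist',(E@[*q,1])[:3],p))
ejplan([PZ(-.07,.15),PZ(-.07,.0105),PZ(0,.0105)])
E
```

```text
(np.float64(343.4763978240112), np.float64(204.94654504997243))
(np.float64(299.1310376253879), np.float64(204.996374694648))
ej now [ 0.5505 -0.0252  0.146 ] yaw -45.9 ejz [0.036 0.013 0.999]
t 8.43 pos [0.4905 0.0416 0.2064] q [-0.03  0.3   1.65 -0.07  1.19 -0.77] toolx [ 0.008 -0.069 -0.998] y [ 0.721  0.692 -0.042] F [ 0.6 -0.1 -3.1] open 0.014
[0.4948 0.0438 0.2104] -> [-0.01   0.011  0.004]
[0.4948 0.0438 0.0709] -> [ 0.338  0.026 -0.015]
[ 0.543  -0.007   0.0709] -> [0.347 0.025 0.159]
```

```bash
python3 - <<'E'
from h import *
s=robot.observe();np.save('pose.npy',np.array([s['tool_pos'],s['tool_rot']]))
im=robot.read_camera('wrist')[:,:,::-1];cv2.imwrite('pics/w4.png',im)
im=robot.read_camera('top')[:,:,::-1]; cv2.imwrite('pics/t4.png',cv2.resize(im[100:220,250:430],None,fx=4.4,fy=4.4,interpolation=cv2.INTER_CUBIC))
E
```

```text
(no output)
```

View pics/w4.png

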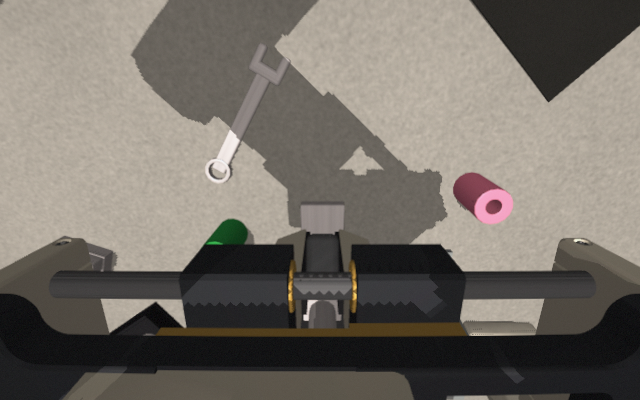

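View pics/t4.png

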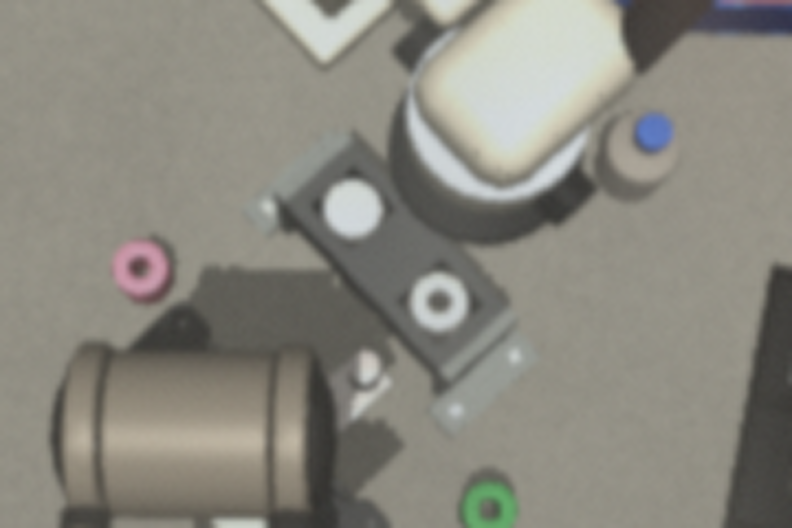

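```bash
python3 - <<'E'
from h import *
p=np.load('pose.npy');E=Tm(*p)@np.load('tool_from_ej.npy');X=(E@[0,0,.062,1])[:3]
print(X,proj('top',X),onz('top',332.8,182.3,X[2]), 'bush in top', onz('top',250+438/4.4-.4,100+302/4.4-.4,.152))
E
```

```text
[ 0.55278872 -0.02446187  0.20795468] (np.float64(333.29331615097107), np.float64(183.23104756827124)) [ 0.5554296  -0.0230007   0.20795468] bush in top [ 0.60365578 -0.07136511  0.152     ]
```

>>> {"name": "move_arm", "arguments": {
  "increments": [
    [0.15,0.02,-0.01,0],
    [0.27,0.025,-0.015,0],
    [0.33,0.025,-0.015,0],
    [0.33,0.025,-0.015,0]
  ]
}}

```text
time: 9.02
tool_pos: [0.4987, 0.0423, 0.0782]
tool_rot: [-0.553, 1.499, -1.359]
contact_force: [0.3, 0.4, -2.5]
opening: 0.0136
```

```bash
python3 - <<'E'
from h import *
ejplan([PZ(-.07,.0105),PZ(-.001,.0105)])
s=robot.observe();np.save('pose.npy',np.array([s['tool_pos'],s['tool_rot']]))
im=robot.read_camera('scene')[:,:,::-1]; cv2.imwrite('pics/s5.png',cv2.resize(im[150:290,230:420],None,fx=4.2,fy=4.2,interpolation=cv2.INTER_CUBIC))
im=robot.read_camera('top')[:,:,::-1]; cv2.imwrite('pics/t5.png',cv2.resize(im[100:220,250:430],None,fx=4.4,fy=4.4,interpolation=cv2.INTER_CUBIC))
E
```

```text
ej now [ 0.559  -0.0247  0.0183] yaw -46.0 ejz [0.029 0.013 0.999]
t 9.03 pos [0.4987 0.0423 0.0782] q [-0.02  0.47  1.79 -0.09  0.86 -0.73] toolx [ 0.015 -0.07  -0.997] y [ 0.722  0.691 -0.037] F [ 0.3  0.4 -2.5] open 0.0136
[0.4945 0.0439 0.0704] -> [ 0.019 -0.004 -0.011]
[ 0.542  -0.0061  0.0704] -> [ 0.03  -0.005  0.161]
```

View pics/s5.png

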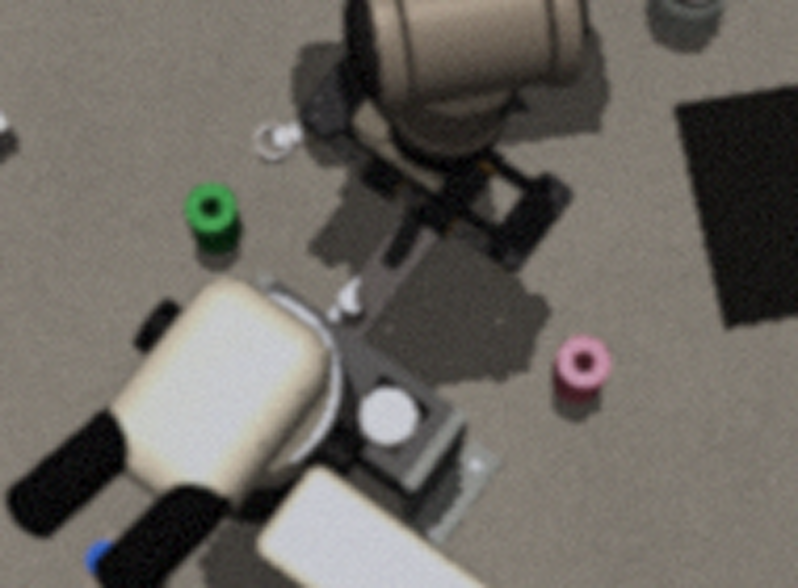

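View pics/t5.png

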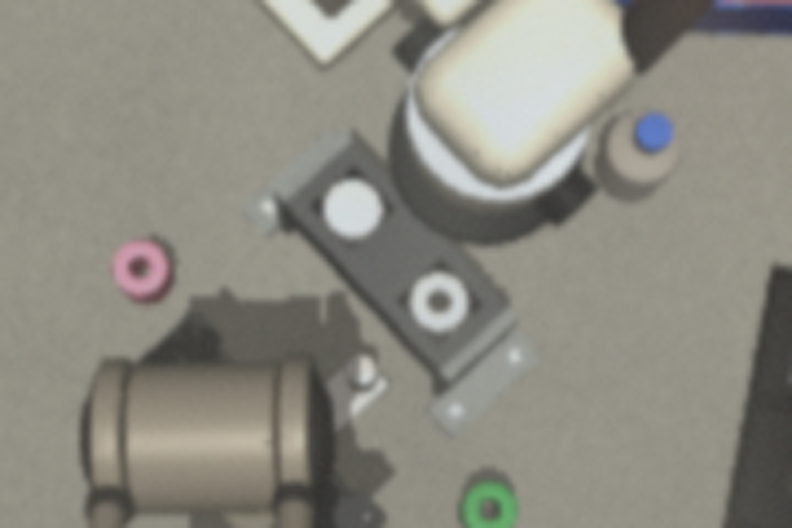

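```bash
python3 - <<'E'
from h import *
p=np.load('pose.npy');E=Tm(*p)@np.load('tool_from_ej.npy');X=(E@[0,0,.062,1])[:3]
print(X,proj('top',X),onz('top',331.9,183.2,X[2]))
for i in range(3):
  ejplan([PZ(-.07,.0105)]); robot.read_camera('top')
E
```

```text
[ 0.5607923  -0.02388748  0.08029401] (np.float64(332.66068696559466), np.float64(184.37317846188074)) [ 0.56441322 -0.02144515  0.08029401]
ej now [ 0.561  -0.025   0.0207] yaw -46.01 ejz [0.024 0.013 1.   ]
t 9.12 pos [0.5004 0.042  0.0803] q [-0.02  0.47  1.79 -0.09  0.86 -0.73] toolx [ 0.02  -0.07  -0.997] y [ 0.722  0.691 -0.034] F [ 0.3  0.3 -3.1] open 0.0134
[0.4942 0.044  0.0701] -> [ 0.025 -0.007 -0.016]
ej now [ 0.5612 -0.0251  0.0211] yaw -46.03 ejz [0.023 0.013 1.   ]
t 9.18 pos [0.5006 0.0419 0.0807] q [-0.02  0.47  1.79 -0.09  0.86 -0.73] toolx [ 0.021 -0.07  -0.997] y [ 0.723  0.69  -0.033] F [-0.3 -0.5 -2.9] open 0.014
[0.4942 0.044  0.07  ] -> [ 0.026 -0.007 -0.016]
ej now [ 0.5611 -0.0252  0.0211] yaw -46.04 ejz [0.023 0.013 1.   ]
t 9.22 pos [0.5005 0.0418 0.0807] q [-0.03  0.47  1.79 -0.09  0.86 -0.73] toolx [ 0.021 -0.07  -0.997] y [ 0.723  0.69  -0.033] F [-0.1  0.6 -3. ] open 0.0141
[0.4942 0.044  0.07  ] -> [ 0.026 -0.007 -0.017]
```

>>> {"name": "move_arm", "arguments": {
  "increments": [
    [0.025,-0.007,-0.01,0],
    [0.025,-0.007,-0.01,0],
    [0.025,-0.007,-0.01,0]
  ]
}}

```text
time: 9.65
tool_pos: [0.4945, 0.0416, 0.0687]
tool_rot: [-0.522, 1.499, -1.33]
contact_force: [0.4, 0.6, -3.4]
opening: 0.014
```

```bash
python3 - <<'E'
from h import *
ejplan([PZ(-.07,.0105),PZ(-.001,.0105)])
E
```

```text
ej now [ 0.5548 -0.0254  0.0089] yaw -46.08 ejz [0.027 0.013 1.   ]
t 9.65 pos [0.4945 0.0416 0.0687] q [-0.03  0.48  1.81 -0.09  0.83 -0.73] toolx [ 0.017 -0.07  -0.997] y [ 0.723  0.69  -0.036] F [ 0.4  0.6 -3.4] open 0.014
[0.4945 0.044  0.0703] -> [-0.004  0.004 -0.004]
[ 0.542  -0.006   0.0703] -> [0.006 0.004 0.168]
```

>>> {"name": "move_arm", "arguments": {
  "increments": [
    [0.002,0.003,0.04,0],
    [0.003,0.004,0.08,0],
    [0.004,0.004,0.12,0],
    [0.005,0.004,0.165,0],
    [0.005,0.004,0.165,0]
  ]
}}

```text
time: 10.28
tool_pos: [0.5425, -0.0063, 0.0708]
tool_rot: [-0.507, 1.498, -1.316]
contact_force: [-0.9, -0.0, -3.8]
opening: 0.0136
```

```bash
python3 - <<'E'
from h import *
robot.read_camera('top');robot.read_camera('top')
ejplan([PZ(-.001,.0105),PZ(-.001,.031),PZ(-.001,.06)])
E
```

```text
ej now [ 0.6012 -0.0722  0.0107] yaw -46.11 ejz [0.028 0.013 1.   ]
t 10.38 pos [ 0.541  -0.0051  0.0705] q [-0.11  0.54  1.69 -0.09  0.89 -0.82] toolx [ 0.016 -0.07  -0.997] y [ 0.724  0.689 -0.036] F [-0.8  0.1 -4.3] open 0.0136
[ 0.5421 -0.006   0.0703] -> [0.001 0.    0.004]
[ 0.5421 -0.006   0.0908] -> [-0.05  -0.001  0.007]
[ 0.5421 -0.006   0.1198] -> [-0.123 -0.004  0.011]
```

>>> {"name": "move_arm", "arguments": {
  "increments": [
    [0,-0.004,0.005,0],
    [-0.015,-0.004,0.006,0],
    [-0.03,-0.005,0.007,0],
    [-0.03,-0.005,0.007,0]
  ]
}}

```text
time: 10.88
tool_pos: [0.542, -0.0074, 0.0839]
tool_rot: [-0.499, 1.498, -1.306]
contact_force: [-0.2, -0.1, -3.8]
opening: 0.0139
```

```bash
python3 - <<'E'
from h import *
ejplan([[.6013,-.0746,.06]])
E
```

```text
ej now [ 0.6025 -0.0744  0.0242] yaw -46.06 ejz [0.025 0.013 1.   ]
t 10.88 pos [ 0.542  -0.0074  0.0839] q [-0.12  0.52  1.68 -0.09  0.92 -0.83] toolx [ 0.019 -0.07  -0.997] y [ 0.723  0.69  -0.035] F [-0.2 -0.1 -3.8] open 0.0139
[ 0.5408 -0.0076  0.1196] -> [-0.089 -0.006  0.004]
```

>>> {"name": "move_arm", "arguments": {
  "increments": [
    [-0.012,-0.001,0,0],
    [-0.024,-0.002,0.001,0],
    [-0.036,-0.003,0.001,0],
    [-0.048,-0.003,0.002,0],
    [-0.048,-0.003,0.002,0]
  ]
}}

```text
time: 11.5
tool_pos: [0.5411, -0.0075, 0.1027]
tool_rot: [-0.511, 1.498, -1.319]
contact_force: [0.1, 1.1, -5.0]
opening: 0.0136
```

```bash
python3 - <<'E'
from h import *
ejplan([[.6013,-.0746,.064]])
im=robot.read_camera('top')[:,:,::-1]; cv2.imwrite('pics/t6.png',cv2.resize(im[100:220,250:430],None,fx=4.4,fy=4.4,interpolation=cv2.INTER_CUBIC))
E
```

```text
ej now [ 0.6015 -0.0746  0.043 ] yaw -46.07 ejz [0.026 0.013 1.   ]
t 11.5 pos [ 0.5411 -0.0075  0.1027] q [-0.12  0.49  1.66 -0.08  0.96 -0.83] toolx [ 0.018 -0.07  -0.997] y [ 0.723  0.69  -0.035] F [ 0.1  1.1 -5. ] open 0.0136
[ 0.5409 -0.0076  0.1237] -> [-0.052 -0.002  0.003]
```

View pics/t6.png

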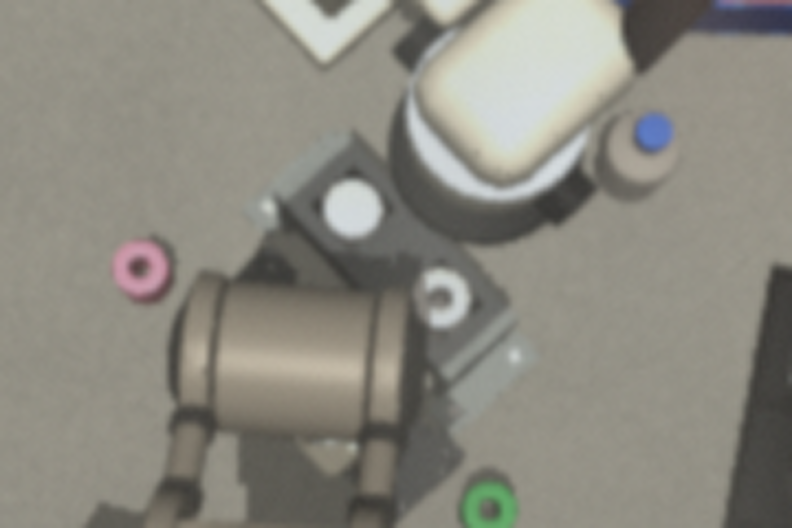

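>>> {"name": "move_arm", "arguments": {
  "increments": [
    [-0.012,-0.001,0,0],
    [-0.024,-0.001,0.001,0],
    [-0.036,-0.002,0.002,0],
    [-0.048,-0.002,0.003,0],
    [-0.052,-0.002,0.003,0]
  ]
}}

```text
time: 12.18
tool_pos: [0.541, -0.0076, 0.1235]
tool_rot: [-0.513, 1.499, -1.321]
contact_force: [1.4, 0.8, -8.1]
opening: 0.013
```

```bash
python3 - <<'E'
from h import *
ejplan([[.6013,-.0746,.066]])
im=robot.read_camera('top')[:,:,::-1]; cv2.imwrite('pics/t7.png',cv2.resize(im[100:220,250:430],None,fx=4.4,fy=4.4,interpolation=cv2.INTER_CUBIC))
im=robot.read_camera('wrist')[:,:,::-1]; cv2.imwrite('pics/w7.png',im)
E
```

```text
ej now [ 0.6014 -0.0746  0.0638] yaw -46.07 ejz [0.026 0.013 1.   ]
t 12.18 pos [ 0.541  -0.0076  0.1235] q [-0.12  0.47  1.64 -0.08  1.01 -0.84] toolx [ 0.018 -0.07  -0.997] y [ 0.723  0.69  -0.035] F [ 1.4  0.8 -8.1] open 0.013
[ 0.5409 -0.0076  0.1257] -> [-0.005 -0.     0.   ]
```

View pics/t7.png

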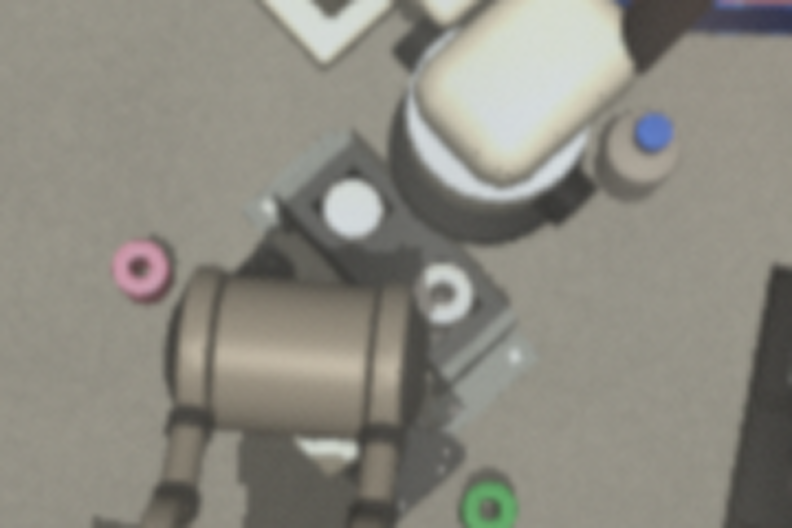

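View pics/w7.png

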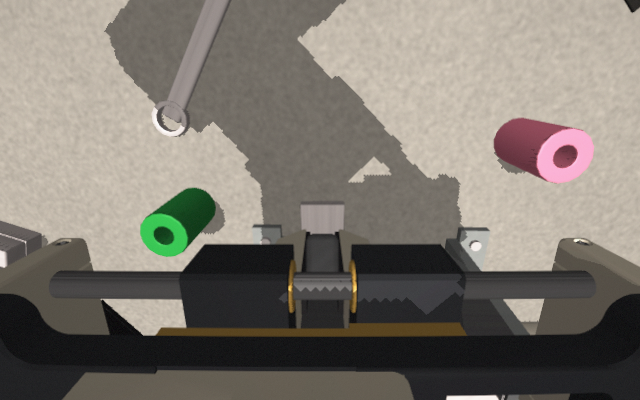

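>>> {"name": "move_arm", "arguments": {
  "increments": [
    [0.04,0.002,-0.002,0],
    [0.08,0.004,-0.005,0],
    [0.11,0.005,-0.008,0],
    [0.133,0.005,-0.01,0],
    [0.133,0.005,-0.01,0]
  ]
}}

```text
time: 12.9
tool_pos: [0.5402, -0.007, 0.0693]
tool_rot: [-0.533, 1.499, -1.34]
contact_force: [-0.6, 1.3, -3.6]
opening: 0.0137
```

```bash
python3 - <<'E'
from h import *
im=robot.read_camera('top')[:,:,::-1]; cv2.imwrite('pics/t8.png',cv2.resize(im[100:220,250:430],None,fx=4.4,fy=4.4,interpolation=cv2.INTER_CUBIC))
ejplan([[.6013,-.0746,.0105],PZ(-.09,.0105),PZ(-.1,.15)])
E
```

```text
ej now [ 0.6009 -0.0741  0.01  ] yaw -46.07 ejz [0.027 0.013 1.   ]
t 12.95 pos [ 0.5405 -0.0071  0.0698] q [-0.11  0.54  1.7  -0.09  0.88 -0.82] toolx [ 0.017 -0.07  -0.997] y [ 0.723  0.69  -0.036] F [-0.1 -0.1 -4.4] open 0.0136
[ 0.5409 -0.0076  0.0703] -> [-0.001 -0.     0.002]
[0.4807 0.0585 0.0703] -> [-0.015  0.005 -0.221]
[0.4738 0.0658 0.2098] -> [-0.365 -0.008 -0.224]
```

View pics/t8.png

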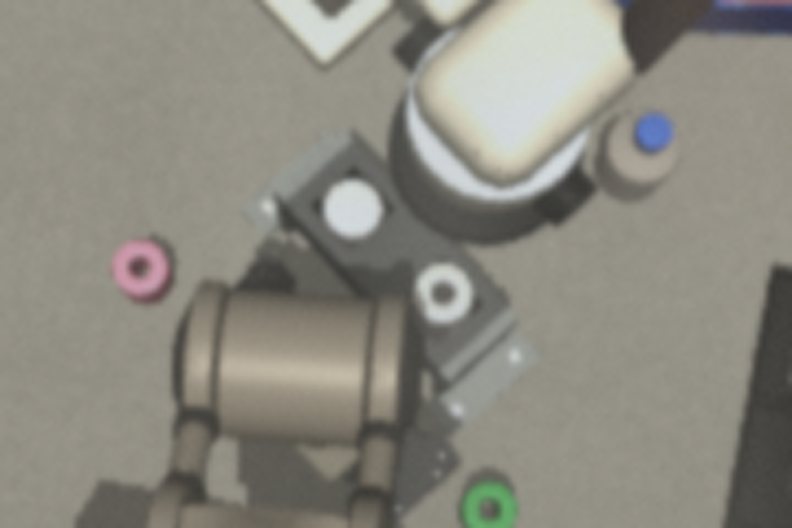

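>>> {"name": "move_arm", "arguments": {
  "increments": [
    [-0.004,0.001,-0.06,0],
    [-0.008,0.003,-0.12,0],
    [-0.012,0.004,-0.18,0],
    [-0.015,0.005,-0.225,0],
    [-0.1,0.003,-0.225,0]
  ]
}}

```text
time: 13.58
tool_pos: [0.4761, 0.0623, 0.1029]
tool_rot: [-0.594, 1.5, -1.4]
contact_force: [-0.3, -0.0, -2.9]
opening: 0.0135
```

```bash
python3 - <<'E'
from h import *
# goal: foot centre at mat centre (.522,.350), yaw -70
a=np.radians(-70);o=np.array([.523,.350])+.0415*np.array([np.cos(a),np.sin(a)])
print(o); ejplan([[*PZ(-.09,.15)[:2],.2],[*o,.15],[*o,.006]])
E
```

```text
[0.53719384 0.31100276]
ej now [ 0.5362 -0.0046  0.0428] yaw -46.01 ejz [0.032 0.013 0.999]
t 13.57 pos [0.4761 0.0623 0.1029] q [ 0.02  0.41  1.82 -0.09  0.91 -0.69] toolx [ 0.012 -0.07  -0.997] y [ 0.722  0.691 -0.04 ] F [-0.3 -0.  -2.9] open 0.0135
[0.4809 0.0585 0.2601] -> [-0.391 -0.013  0.039]
[0.4771 0.378  0.2101] -> [-0.322  0.536 -0.55 ]
[0.4771 0.378  0.0661] -> [ 0.037  0.55  -0.572]
```

>>> {"name": "move_arm", "arguments": {
  "increments": [
    [-0.15,0,0,0],
    [-0.3,0.1,-0.1,0],
    [-0.32,0.2,-0.22,0.15],
    [-0.32,0.3,-0.33,0.3],
    [-0.32,0.4,-0.43,0.4]
  ]
}}

```text
time: 14.2
tool_pos: [0.4732, 0.2994, 0.2168]
tool_rot: [-0.055, 1.499, -1.286]
contact_force: [-0.1, 0.1, -3.5]
opening: 0.0136
```

```bash
python3 - <<'E'
from h import *
a=np.radians(-70);o=np.array([.523,.350])+.0415*np.array([np.cos(a),np.sin(a)])
ejplan([[*o,.15],[*o,.006]])
E
```

```text
ej now [0.5027 0.2137 0.1578] yaw -70.25 ejz [-0.003 -0.001  1.   ]
t 14.2 pos [0.4732 0.2994 0.2168] q [ 0.47  0.43  1.42 -0.07  1.3   0.15] toolx [ 0.02  -0.069 -0.997] y [ 0.943  0.333 -0.004] F [-0.1  0.1 -3.5] open 0.0136
[0.5076 0.3968 0.209 ] -> [ 0.005  0.162 -0.202]
[0.5076 0.3968 0.065 ] -> [ 0.364  0.164 -0.227]
```

>>> {"name": "move_arm", "arguments": {
  "increments": [
    [0.005,0.1,-0.13,0],
    [0.05,0.162,-0.205,0],
    [0.18,0.163,-0.215,0],
    [0.3,0.164,-0.225,0],
    [0.35,0.164,-0.227,0]
  ]
}}

```text
time: 14.82
tool_pos: [0.5051, 0.3942, 0.0655]
tool_rot: [-0.163, 1.497, -1.389]
contact_force: [-0.6, -0.5, -2.4]
opening: 0.0135
```

```bash
python3 - <<'E'
from h import *
robot.read_camera('top')
a=np.radians(-70);o=np.array([.523,.350])+.0415*np.array([np.cos(a),np.sin(a)])
ejplan([[*o,.003]])
E
```

```text
ej now [0.5341 0.3078 0.0051] yaw -70.0 ejz [0.006 0.004 1.   ]
t 14.88 pos [0.5047 0.3937 0.0639] q [ 0.58  0.72  1.34 -0.08  1.11  0.27] toolx [ 0.012 -0.074 -0.997] y [ 0.941  0.337 -0.014] F [-0.4 -0.4 -6.4] open 0.0136
[0.5078 0.3969 0.0618] -> [ 0.005  0.01  -0.005]
```

>>> {"name": "move_arm", "arguments": {
  "increments": [
    [0.004,0,0,0],
    [0.006,0,0,0],
    [0.006,0,0,0]
  ]
}}

```text
time: 15.25
tool_pos: [0.5073, 0.3951, 0.068]
tool_rot: [-0.069, 1.5, -1.295]
contact_force: [0.5, 0.0, -3.5]
opening: 0.014
```

```bash
python3 - <<'E'
from h import *
a=np.radians(-70);o=np.array([.523,.350])+.0415*np.array([np.cos(a),np.sin(a)])
ejplan([[*o,.003]])
E
```

```text
ej now [0.5372 0.3095 0.009 ] yaw -70.01 ejz [-0.002 -0.001  1.   ]
t 15.25 pos [0.5073 0.3951 0.068 ] q [ 0.58  0.72  1.34 -0.08  1.11  0.27] toolx [ 0.019 -0.068 -0.997] y [ 0.941  0.337 -0.005] F [ 0.5  0.  -3.5] open 0.014
[0.5073 0.3966 0.062 ] -> [ 0.015  0.001 -0.005]
```

>>> {"name": "move_arm", "arguments": {
  "increments": [
    [0.007,0,0,0],
    [0.014,0,0,0],
    [0.014,0,0,0],
    [0.014,0,0,0]
  ]
}}

```text
time: 15.75
tool_pos: [0.5069, 0.3945, 0.062]
tool_rot: [-0.088, 1.499, -1.315]
contact_force: [-2.4, 0.6, 5.8]
opening: 0.0138
```

```bash
python3 - <<'E'
from h import *
a=np.radians(-70);o=np.array([.523,.350])+.0415*np.array([np.cos(a),np.sin(a)])
ejplan([[*o,.003]])
E
```

```text
ej now [0.5367 0.3088 0.003 ] yaw -70.0 ejz [-0.001 -0.     1.   ]
t 15.75 pos [0.5069 0.3945 0.062 ] q [ 0.58  0.73  1.34 -0.08  1.1   0.27] toolx [ 0.018 -0.069 -0.997] y [ 0.941  0.337 -0.006] F [-2.4  0.6  5.8] open 0.0138
[0.5074 0.3967 0.062 ] -> [-0.     0.003 -0.005]
```

>>> {"name": "move_arm", "arguments": {
  "increments": [
    [0,0,0,0],
    [0,0,0,0],
    [0,0,0,0]
  ],
  "gripper": 0.5,
  "squeeze": 30
}}

```text
time: 16.12
tool_pos: [0.5069, 0.3942, 0.0608]
tool_rot: [-0.103, 1.499, -1.33]
contact_force: [-0.2, 0.2, 0.5]
opening: 0.0389
```

>>> {"name": "move_arm", "arguments": {
  "increments": [
    [-0.1,0,0,0],
    [-0.22,0,0,0],
    [-0.37,0,0,0],
    [-0.52,0,0,0],
    [-0.67,0,0,0]
  ]
}}

```text
time: 16.75
tool_pos: [0.5019, 0.4129, 0.3303]
tool_rot: [-0.098, 1.499, -1.325]
contact_force: [0.7, 0.5, -0.2]
opening: 0.046
```

```bash
python3 - <<'E'
from h import *
s=robot.observe();np.save('pose.npy',np.array([s['tool_pos'],s['tool_rot']]))
cv2.imwrite('pics/w9.png',robot.read_camera('wrist')[:,:,::-1])
p=np.load('pose.npy');E=Tm([.5367,.3088,.003],yaw=-70)
for q in [(0,0,.062),(-.095,.016,.008),(-.095,-.016,.008)]:print(proj('wrist',(E@[*q,1])[:3],p))
plan([(.4,.1,.5)])
E
```

```text
(np.float64(321.990270590654), np.float64(219.36627768202362))
(np.float64(332.1991247935028), np.float64(149.387596875745))
(np.float64(311.73104431059767), np.float64(149.44661262858946))
t 16.8 pos [0.5031 0.4143 0.3398] q [ 0.6   0.56  0.87 -0.07  1.72  0.25] toolx [ 0.029 -0.062 -0.998] y [0.941 0.337 0.007] F [-2.1 -1.3  4.8] open 0.0458
[0.4 0.1 0.5] -> [-0.359 -0.505  0.679]
```

View pics/w9.png

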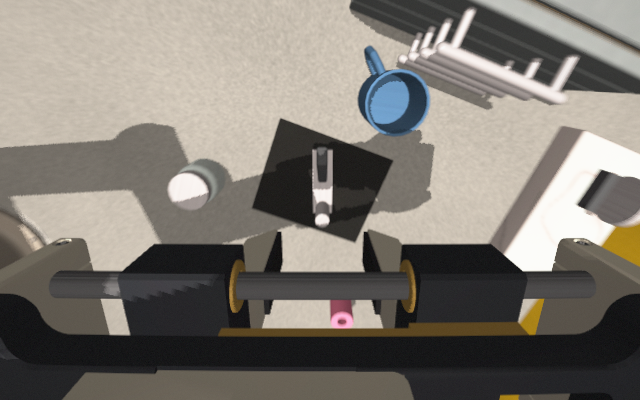

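```bash
python3 - <<'E'
from h import *
plan([(.42,.08,.5),(.344,-.252,.62)],43.5)
E
```

```text
t 16.8 pos [0.5031 0.4143 0.3398] q [ 0.6   0.56  0.87 -0.07  1.72  0.25] toolx [ 0.029 -0.062 -0.998] y [0.941 0.337 0.007] F [-2.1 -1.3  4.8] open 0.0458
[0.42 0.08 0.5 ] -> [-0.354 -0.475  0.742]
[ 0.344 -0.252  0.62 ] -> [-0.608 -0.932  1.478]
yawcur 19.72 twist -0.396
```

>>> {"name": "move_arm", "arguments": {
  "increments": [
    [-0.35,-0.47,0.74,-0.2],
    [-0.35,-0.47,0.74,-0.4],
    [-0.35,-0.47,0.74,-0.4],
    [-0.35,-0.47,0.74,-0.4],
    [-0.35,-0.47,0.74,-0.4]
  ],
  "gripper": 0.1
}}

```text
time: 17.42
tool_pos: [0.4355, 0.1369, 0.4632]
tool_rot: [-0.515, 1.498, -1.322]
contact_force: [0.7, -0.8, -0.2]
opening: 0.0823
```

```bash
python3 - <<'E'
from h import *
plan([(.344,-.252,.62)],43.5)
E
```

```text
t 17.43 pos [0.4355 0.1369 0.4632] q [ 0.19  0.15  1.15 -0.07  1.84 -0.6 ] toolx [ 0.018 -0.07  -0.997] y [ 0.723  0.69  -0.036] F [ 0.7 -0.8 -0.2] open 0.0823
[ 0.344 -0.252  0.62 ] -> [-0.327 -0.85   0.567]
yawcur 43.66 twist 0.003
```

>>> {"name": "move_arm", "arguments": {
  "increments": [
    [-0.33,-0.85,0.57,0],
    [-0.33,-0.85,0.57,0],
    [-0.33,-0.85,0.57,0],
    [-0.33,-0.85,0.57,0],
    [-0.33,-0.85,0.57,0]
  ]
}}

```text
time: 18.05
tool_pos: [0.3694, -0.1461, 0.5781]
tool_rot: [-0.512, 1.498, -1.32]
contact_force: [1.6, -0.3, 0.5]
opening: 0.083
```

>>> {"name": "move_arm", "arguments": {
  "increments": [
    [-0.12,-0.25,0.13,0],
    [-0.12,-0.25,0.13,0],
    [-0.12,-0.25,0.13,0]
  ]
}}

```text
time: 18.42
tool_pos: [0.3323, -0.2511, 0.6321]
tool_rot: [-0.519, 1.498, -1.333]
contact_force: [0.7, 0.4, -0.1]
opening: 0.0827
```

```bash
python3 - <<'E'
from h import *
plan([(.344,-.252,.62)],43.5)
E
```

```text
t 18.43 pos [ 0.3323 -0.2511  0.6321] q [-0.8   0.17  0.65 -0.05  2.27 -1.59] toolx [ 0.017 -0.071 -0.997] y [ 0.728  0.685 -0.036] F [ 0.7  0.4 -0.1] open 0.0827
[ 0.344 -0.252  0.62 ] -> [0.031 0.021 0.02 ]
yawcur 43.28 twist -0.004
```

>>> {"name": "move_arm", "arguments": {
  "increments": [
    [-1,0,0,0],
    [-1,0,0,0],
    [-1,0,0,0],
    [-1,0,0,0],
    [-1,0,0,0]
  ]
}}

```text
time: 19.05
tool_pos: [0.3114, -0.2238, 0.7254]
tool_rot: [-0.308, 1.444, -1.114]
contact_force: [0.5, 0.3, -0.1]
opening: 0.0826
```

```bash
python3 - <<'E'
from h import *
plan([],43.5)
E
```

```text
t 19.05 pos [ 0.3114 -0.2238  0.7254] q [-0.79  0.33  0.04 -0.09  2.66 -1.63] toolx [ 0.056 -0.114 -0.992] y [ 0.723  0.69  -0.038] F [ 0.5  0.3 -0.1] open 0.0826
yawcur 43.69 twist 0.003
```

>>> {"name": "move_arm", "arguments": {
  "increments": [
    [-1,0,0,0],
    [-1,0,0,0],
    [-1,0,0,0],
    [-1,0,0,0],
    [-1,0,0,0]
  ]
}}

```text
time: 19.68
tool_pos: [0.2907, -0.2013, 0.7465]
tool_rot: [-0.236, 1.387, -1.042]
contact_force: [-0.7, 1.3, -0.2]
opening: 0.0824
```

```bash
python3 - <<'E'
from h import *
plan([],43.5)
E
```

```text
t 19.68 pos [ 0.2907 -0.2013  0.7465] q [-0.78  0.27  0.04 -0.1   2.66 -1.64] toolx [ 0.092 -0.158 -0.983] y [ 0.724  0.689 -0.043] F [-0.7  1.3 -0.2] open 0.0824
yawcur 43.6 twist 0.002
```

>>> {"name": "move_arm", "arguments": {
  "increments": [
    [-1,0,-1,0],
    [-1,0,-1,0],
    [-1,0,-1,0],
    [-1,0,-1,0],
    [-1,0,-1,0]
  ]
}}

```text
time: 20.3
tool_pos: [0.2723, -0.1097, 0.7783]
tool_rot: [-0.188, 1.281, -0.992]
contact_force: [0.0, 0.4, -0.1]
opening: 0.0827
```

```bash
python3 - <<'E'
from h import *
plan([],43.5)
E
```

```text
t 20.3 pos [ 0.2723 -0.1097  0.7783] q [-0.5   0.17  0.04 -0.3   2.66 -1.54] toolx [ 0.156 -0.239 -0.958] y [ 0.725  0.687 -0.053] F [ 0.   0.4 -0.1] open 0.0827
yawcur 43.45 twist -0.001
```

>>> {"name": "move_arm", "arguments": {
  "increments": [
    [-1,-0.5,-0.6,0],
    [-1,-0.5,-0.6,0],
    [-1,-0.5,-0.6,0],
    [-1,-0.5,-0.6,0],
    [-1,-0.5,-0.6,0]
  ]
}}

```text
time: 20.92
tool_pos: [0.2, -0.0843, 0.8084]
tool_rot: [-0.22, 1.17, -1.027]
contact_force: [0.8, 0.0, -0.1]
opening: 0.0827
```

```bash
python3 - <<'E'
from h import *
plan([],43.5)
E
```

```text
t 20.93 pos [ 0.2    -0.0843  0.8084] q [-0.43  0.06  0.04 -0.49  2.66 -1.67] toolx [ 0.202 -0.333 -0.921] y [ 0.731  0.677 -0.085] F [ 0.8  0.  -0.1] open 0.0827
yawcur 42.81 twist -0.011
```

>>> {"name": "move_arm", "arguments": {
  "increments": [
    [-1,0,-0.3,0],
    [-1,0,-0.3,0],
    [-1,0,-0.3,0],
    [-1,0,-0.3,0],
    [-1,0,-0.3,0]
  ]
}}

```text
time: 21.55
tool_pos: [0.1498, -0.0288, 0.8192]
tool_rot: [-0.168, 1.117, -0.971]
contact_force: [0.2, -0.1, -0.4]
opening: 0.0826
```

```bash
python3 - <<'E'
from h import *
plan([],43.5)
E
```

```text
t 21.55 pos [ 0.1498 -0.0288  0.8192] q [ 0.13  0.02  0.04 -1.    2.66 -1.62] toolx [ 0.248 -0.362 -0.899] y [ 0.729  0.681 -0.073] F [ 0.2 -0.1 -0.4] open 0.0826
yawcur 43.05 twist -0.007
```

```bash
python3 - <<'E'
from h import *
plan([(.36,-.3,.75)],43.5)
E
```

```text
t 21.55 pos [ 0.1498 -0.0288  0.8192] q [ 0.13  0.02  0.04 -1.    2.66 -1.62] toolx [ 0.248 -0.362 -0.899] y [ 0.729  0.681 -0.073] F [ 0.2 -0.1 -0.4] open 0.0826
[ 0.36 -0.3   0.75] -> [ 0.531 -0.066  0.692]
yawcur 43.05 twist -0.007
```

>>> {"name": "move_arm", "arguments": {
  "increments": [
    [0.53,-0.07,0.7,0],
    [0.53,-0.07,0.7,0],
    [0.53,-0.07,0.7,0],
    [0.53,-0.07,0.7,0],
    [0.53,-0.07,0.7,0]
  ]
}}

```text
time: 22.18
tool_pos: [0.29, -0.2133, 0.7755]
tool_rot: [-0.166, 1.117, -0.975]
contact_force: [0.3, -0.3, 0.4]
opening: 0.083
```

```bash
python3 - <<'E'
from h import *
plan([(.36,-.3,.75)],43.5)
E
```

```text
t 22.18 pos [ 0.29   -0.2133  0.7755] q [-0.77  0.07  0.32 -0.12  2.3  -1.63] toolx [ 0.246 -0.363 -0.899] y [ 0.733  0.677 -0.072] F [ 0.3 -0.3  0.4] open 0.083
[ 0.36 -0.3   0.75] -> [ 0.179 -0.014  0.222]
yawcur 42.72 twist -0.013
```

>>> {"name": "move_arm", "arguments": {
  "increments": [
    [0,0,0.2,0],
    [-0.4,0,0.4,0],
    [-0.8,0,0.5,0],
    [-1,0,0.5,0],
    [-1,0,0.5,0]
  ]
}}

```text
time: 22.8
tool_pos: [0.2823, -0.2058, 0.8062]
tool_rot: [-0.151, 1.078, -0.951]
contact_force: [-0.1, 0.6, -0.4]
opening: 0.0827
```

```bash
python3 - <<'E'
from h import *
plan([],43.5)
E
```

```text
t 22.8 pos [ 0.2823 -0.2058  0.8062] q [-0.77  0.16  0.04 -0.13  2.46 -1.67] toolx [ 0.275 -0.385 -0.881] y [ 0.728  0.682 -0.071] F [-0.1  0.6 -0.4] open 0.0827
yawcur 43.14 twist -0.006
```

>>> {"name": "move_arm", "arguments": {
  "increments": [
    [-1,0,0,0],
    [-1,0,0,0],
    [-1,0,0,0],
    [-1,0,0,0],
    [-1,0,0,0]
  ]
}}

```text
time: 23.42
tool_pos: [0.1923, -0.1133, 0.8293]
tool_rot: [-0.143, 1.057, -0.942]
contact_force: [0.2, 0.5, 0.1]
opening: 0.0824
```

```bash
python3 - <<'E'
from h import *
plan([],43.5)
E
```

```text
t 23.43 pos [ 0.1923 -0.1133  0.8293] q [-0.73  0.01  0.04 -0.2   2.58 -1.7 ] toolx [ 0.289 -0.397 -0.871] y [ 0.727  0.683 -0.07 ] F [0.2 0.5 0.1] open 0.0824
yawcur 43.2 twist -0.005
```

>>> {"name": "move_arm", "arguments": {
  "increments": [
    [-1,0,-0.3,0],
    [-1,0,-0.3,0],
    [-1,0,-0.3,0],
    [-1,0,-0.3,0]
  ]
}}

```text
time: 23.92
tool_pos: [0.1195, -0.0465, 0.8322]
tool_rot: [-0.126, 1.051, -0.915]
contact_force: [-37.4, -28.5, -2.7]
opening: 0.0826
```

```bash
python3 - <<'E'
from h import *
plan([(.40,-.1,.6)],43.5)
E
```

```text
t 23.93 pos [ 0.1195 -0.0465  0.8322] q [ 0.09 -0.04  0.04 -1.    2.62 -1.69] toolx [ 0.303 -0.394 -0.868] y [ 0.719  0.692 -0.063] F [-37.4 -28.5  -2.7] open 0.0826
[ 0.4 -0.1  0.6] -> [0.769 0.448 0.233]
yawcur 43.87 twist 0.006
```

```bash
python3 - <<'E'
from h import *
robot.read_camera('top');plan([(.40,-.1,.6)],43.5)
cv2.imwrite('pics/s10.png',robot.read_camera('scene')[:,:,::-1]);plan([])
E
```

```text
t 23.98 pos [ 0.1179 -0.0438  0.8327] q [ 0.1  -0.04  0.04 -0.99  2.62 -1.69] toolx [ 0.317 -0.385 -0.867] y [ 0.704  0.708 -0.057] F [-2.7  0.5  1. ] open 0.0828
[ 0.4 -0.1  0.6] -> [0.782 0.43  0.244]
yawcur 45.17 twist 0.028
t 24.02 pos [ 0.1174 -0.0456  0.8328] q [ 0.09 -0.04  0.04 -0.99  2.62 -1.69] toolx [ 0.312 -0.39  -0.866] y [ 0.713  0.698 -0.058] F [ 0.3 -0.8 -0.9] open 0.0828
```

View pics/s10.png

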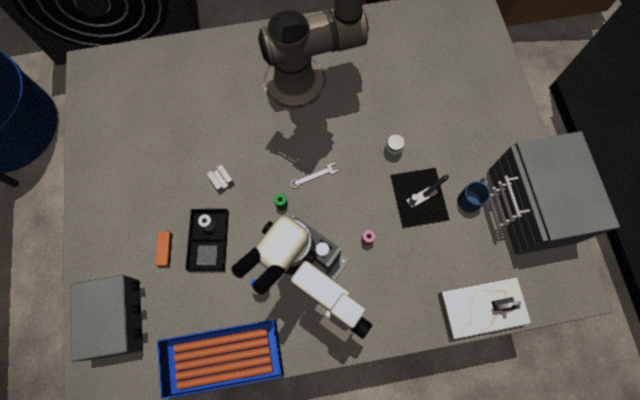

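```bash
python3 - <<'E'
from h import *
plan([(.40,.06,.55),(.50,.055,.40)],42)
E
```

```text
t 24.02 pos [ 0.1174 -0.0456  0.8328] q [ 0.09 -0.04  0.04 -0.99  2.62 -1.69] toolx [ 0.312 -0.39  -0.866] y [ 0.713  0.698 -0.058] F [ 0.3 -0.8 -0.9] open 0.0828
[0.4  0.06 0.55] -> [ 0.73   0.729 -0.066]
[0.5   0.055 0.4  ] -> [ 1.138  0.921 -0.087]
yawcur 44.39 twist 0.04
```

>>> {"name": "move_arm", "arguments": {
  "increments": [
    [0.73,0.73,-0.06,0.1],
    [0.73,0.73,-0.06,0.1],
    [0.73,0.73,-0.06,0.1],
    [0.73,0.73,-0.06,0.1],
    [0.73,0.73,-0.06,0.1]
  ],
  "gripper": 0.25
}}

```text
time: 24.65
tool_pos: [0.2994, 0.011, 0.6566]
tool_rot: [-0.021, 1.048, -0.926]
contact_force: [0.7, 0.5, 1.1]
opening: 0.0688
```

```bash
python3 - <<'E'
from h import *
plan([(.40,.06,.55),(.50,.055,.40)],42)
E
```

```text
t 24.65 pos [0.2994 0.011  0.6566] q [ 0.28 -0.17  1.04 -0.54  2.01 -0.69] toolx [ 0.3   -0.399 -0.867] y [ 0.788  0.615 -0.01 ] F [0.7 0.5 1.1] open 0.0688
[0.4  0.06 0.55] -> [ 0.257  0.276 -0.081]
[0.5   0.055 0.4  ] -> [ 0.662  0.47  -0.126]
yawcur 37.97 twist -0.067
```

>>> {"name": "move_arm", "arguments": {
  "increments": [
    [0.66,0.47,-0.12,0],
    [0.66,0.47,-0.12,0],
    [0.66,0.47,-0.12,0],
    [0.66,0.47,-0.12,0],
    [0.66,0.47,-0.12,0]
  ]
}}

```text
time: 25.28
tool_pos: [0.4918, 0.0519, 0.4136]
tool_rot: [-0.022, 1.048, -0.927]
contact_force: [0.3, -0.8, 0.5]
opening: 0.0688
```

>>> {"name": "move_arm", "arguments": {
  "increments": [
    [0.05,0,0,0],
    [0.05,0,0,0]
  ]
}}

```text
time: 25.52
tool_pos: [0.4965, 0.0439, 0.3962]
tool_rot: [-0.029, 1.05, -0.933]
contact_force: [-0.4, 0.0, 1.3]
opening: 0.0687
```

```bash
python3 - <<'E'
from h import *
robot.read_camera('top')
plan([(.562,-.0226,.290),(.609,-.081,.16)],38)
s=robot.observe();np.save('pose.npy',np.array([s['tool_pos'],s['tool_rot']]))
cv2.imwrite('pics/w11.png',robot.read_camera('wrist')[:,:,::-1])
print(proj('wrist',[.603,-.0738,.19],np.load('pose.npy')))
E
```

```text
t 25.57 pos [0.4966 0.0446 0.3982] q [ 0.23  0.1   1.49 -0.49  1.35 -0.38] toolx [ 0.3   -0.398 -0.867] y [ 0.787  0.616 -0.011] F [0.3 0.5 0.3] open 0.069
[ 0.562  -0.0226  0.29  ] -> [0.35  0.028 0.067]
[ 0.609 -0.081  0.16 ] -> [0.726 0.034 0.068]
yawcur 38.06 twist 0.001
(np.float64(331.469005545089), np.float64(185.3348013122914))
```

View pics/w11.png

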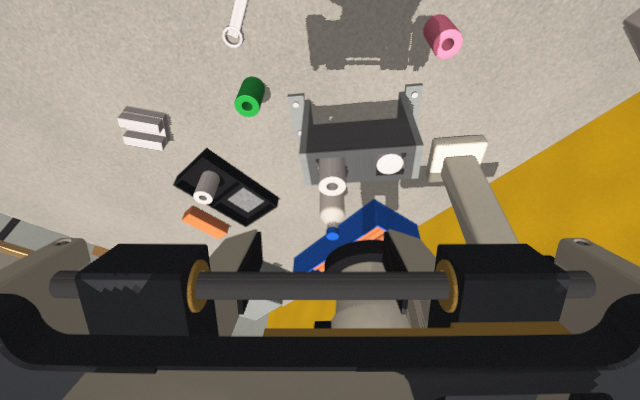

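```bash
python3 - <<'E'
from h import *
im=cv2.imread('pics/w11.png');p=np.load('pose.npy')
cv2.imwrite('pics/w11c.png',cv2.resize(im[140:220,300:420],None,fx=6,fy=6,interpolation=cv2.INTER_CUBIC))
cv2.imwrite('pics/w11d.png',cv2.resize(im[145:230,170:285],None,fx=6,fy=6,interpolation=cv2.INTER_CUBIC))
E
```

```text
(no output)
```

View pics/w11c.png

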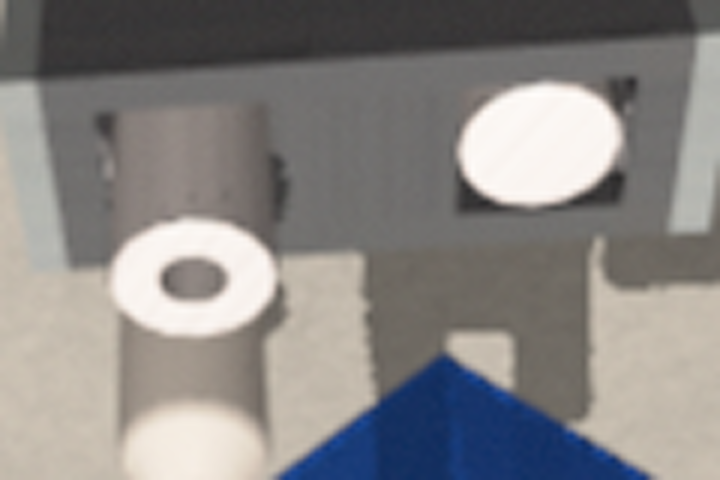

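View pics/w11d.png

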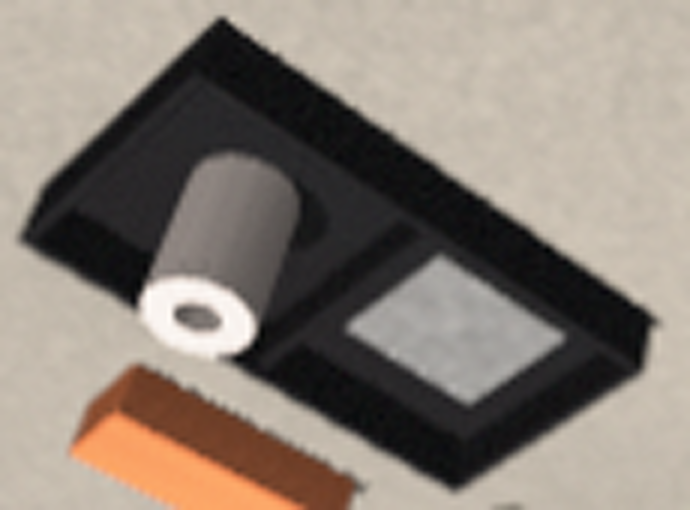

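```bash
python3 - <<'E'
from h import *
p=np.load('pose.npy')
c=lambda x,y,ox,oy:(ox+x/6-.4,oy+y/6-.4)
for n,x,y,ox,oy,z in [('bush',194,277,300,140,.19),('slug',540,143,300,140,.152),('sample',198,316,170,145,.069)]+[('pad',x,y,170,145,.009) for x,y in [(438,253),(566,337),(472,408),(345,328)]]: print(n,onz('wrist',*c(x,y,ox,oy),z,p).round(4))
plan([(.562,-.0226,.290),(.609,-.081,.16)],38)
E
```

```text
bush [ 0.6041 -0.0741  0.19  ]
slug [ 0.6654 -0.0137  0.152 ]
sample [ 0.4941 -0.3608  0.069 ]
pad [ 0.5644 -0.3423  0.009 ]
pad [ 0.6265 -0.3531  0.009 ]
pad [ 0.6183 -0.4162  0.009 ]
pad [ 0.5552 -0.4037  0.009 ]
t 25.62 pos [0.4967 0.0452 0.3995] q [ 0.23  0.1   1.49 -0.49  1.35 -0.38] toolx [ 0.302 -0.397 -0.866] y [ 0.787  0.617 -0.009] F [-0.7  0.2  0.8] open 0.0687
[ 0.562  -0.0226  0.29  ] -> [0.354 0.026 0.066]
[ 0.609 -0.081  0.16 ] -> [0.729 0.031 0.067]
yawcur 38.12 twist 0.002
```

>>> {"name": "move_arm", "arguments": {
  "increments": [
    [0.1,0.03,0.067,0],
    [0.2,0.03,0.067,0],
    [0.3,0.03,0.067,0],
    [0.4,0.03,0.067,0],
    [0.4,0.03,0.067,0]
  ]
}}

```text
time: 26.25
tool_pos: [0.5682, -0.0284, 0.2725]
tool_rot: [-0.022, 1.05, -0.924]
contact_force: [0.2, 1.1, 0.9]
opening: 0.0689
```

```bash
python3 - <<'E'
from h import *
robot.read_camera('top')
s=robot.observe();np.save('pose.npy',np.array([s['tool_pos'],s['tool_rot']]))
cv2.imwrite('pics/w12.png',robot.read_camera('wrist')[:,:,::-1])
plan([(.6093,-.0815,.160)],38)
print(proj('wrist',[.6036,-.074,.19],np.load('pose.npy')))
E
```

```text
t 26.35 pos [ 0.5694 -0.0271  0.2757] q [ 0.05  0.26  1.63 -0.51  1.   -0.4 ] toolx [ 0.306 -0.396 -0.866] y [ 0.785  0.619 -0.006] F [-0.1 -0.3 -0.3] open 0.0685
[ 0.6093 -0.0815  0.16  ] -> [ 0.335 -0.004  0.001]
yawcur 38.28 twist 0.005
(np.float64(321.6774239461083), np.float64(202.9067212127087))
```

View pics/w12.png

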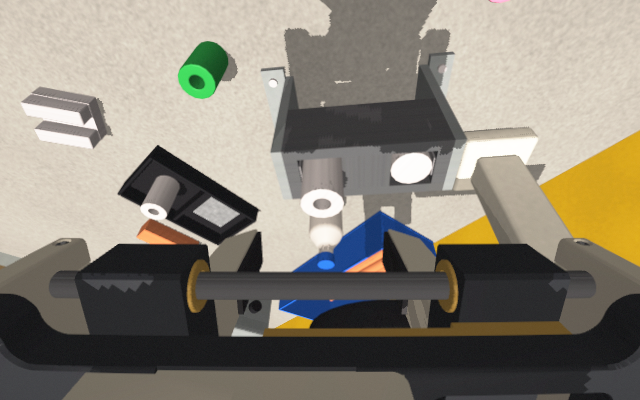

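>>> {"name": "move_arm", "arguments": {
  "increments": [
    [0.1,-0.003,0,0],
    [0.2,-0.004,0,0],
    [0.27,-0.004,0,0],
    [0.31,-0.004,0,0],
    [0.31,-0.004,0,0]
  ]
}}

```text
time: 26.98
tool_pos: [0.6057, -0.077, 0.167]
tool_rot: [-0.015, 1.048, -0.915]
contact_force: [0.4, -0.6, 0.9]
opening: 0.0688
```

```bash
python3 - <<'E'
from h import *
robot.read_camera('top')
s=robot.observe();np.save('pose.npy',np.array([s['tool_pos'],s['tool_rot']]))
cv2.imwrite('pics/w13.png',robot.read_camera('wrist')[:,:,::-1])
plan([(.6093,-.0815,.160)],38)
E
```

```text
t 27.07 pos [ 0.606  -0.0766  0.1679] q [-0.05  0.42  1.71 -0.59  0.74 -0.33] toolx [ 0.306 -0.396 -0.866] y [ 0.784  0.62  -0.006] F [ 0.2  0.7 -0.3] open 0.0689
[ 0.6093 -0.0815  0.16  ] -> [ 0.025 -0.001  0.003]
yawcur 38.35 twist 0.006
```

View pics/w13.png

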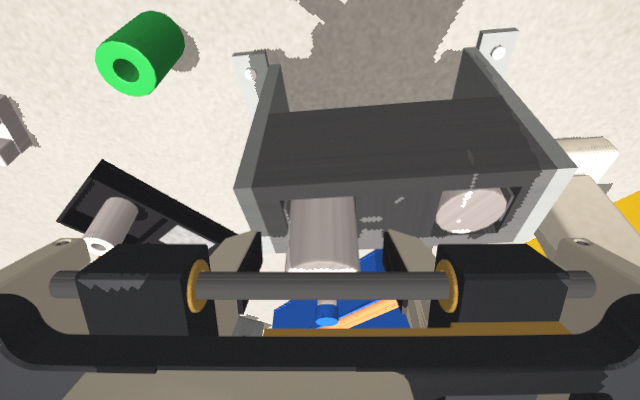

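>>> {"name": "move_arm", "arguments": {
  "increments": [
    [0.012,0,0.002,0],
    [0.022,0,0.002,0],
    [0.022,0,0.002,0]
  ]
}}

```text
time: 27.45
tool_pos: [0.6083, -0.0811, 0.1588]
tool_rot: [-0.017, 1.049, -0.917]
contact_force: [0.5, 0.7, -0.5]
opening: 0.0687
```

>>> {"name": "move_arm", "arguments": {
  "increments": [
    [0,0,0,0],
    [0,0,0,0],
    [0,0,0,0],
    [0,0,0,0]
  ],
  "gripper": 1,
  "squeeze": 45
}}

```text
time: 27.95
tool_pos: [0.6087, -0.0808, 0.1591]
tool_rot: [-0.015, 1.049, -0.914]
contact_force: [0.7, 1.3, -0.8]
opening: 0.0395
```

```bash
python3 - <<'E'
from h import *
s=robot.observe();np.save('graspT.npy',tool())
p=s['tool_pos']
plan([p+[0,0,.02],p+[0,0,.045],p+[-.0688,.0725,.06]])
E
```

```text
t 27.95 pos [ 0.6087 -0.0808  0.1591] q [-0.06  0.44  1.71 -0.6   0.73 -0.33] toolx [ 0.304 -0.395 -0.867] y [ 0.784  0.62  -0.007] F [ 0.7  1.3 -0.8] open 0.0395
[ 0.6087 -0.0808  0.1791] -> [-0.043 -0.     0.025]
[ 0.6087 -0.0808  0.2041] -> [-0.098 -0.001  0.056]
[ 0.5399 -0.0083  0.2191] -> [-0.254 -0.024 -0.141]
```

Gripped (39.5 mm opening). Lift straight up, then back away.

>>> {"name": "move_arm", "arguments": {
  "increments": [
    [-0.022,0,0.012,0],
    [-0.043,0,0.025,0],
    [-0.065,0,0.037,0],
    [-0.085,0,0.049,0],
    [-0.085,0,0.049,0]
  ]
}}

```text
time: 28.58
tool_pos: [0.6091, -0.0812, 0.1997]
tool_rot: [-0.014, 1.047, -0.914]
contact_force: [0.0, 0.1, -1.3]
opening: 0.0394
```

```bash
python3 - <<'E'
from h import *
s=robot.observe();p=s['tool_pos'];G=np.load('graspT.npy')[:3,3]
plan([G+[-.1*.688,.1*.725,.055],G+[-.12,.1,.15]])
cv2.imwrite('pics/w14.png',robot.read_camera('wrist')[:,:,::-1])
E
```

```text
t 28.57 pos [ 0.6091 -0.0812  0.1997] q [-0.06  0.39  1.66 -0.55  0.81 -0.41] toolx [ 0.305 -0.396 -0.866] y [ 0.785  0.62  -0.007] F [ 0.   0.1 -1.3] open 0.0394
[ 0.5399 -0.0083  0.2141] -> [-0.156 -0.023 -0.199]
[0.4887 0.0192 0.3091] -> [-0.428 -0.083 -0.196]
```

View pics/w14.png

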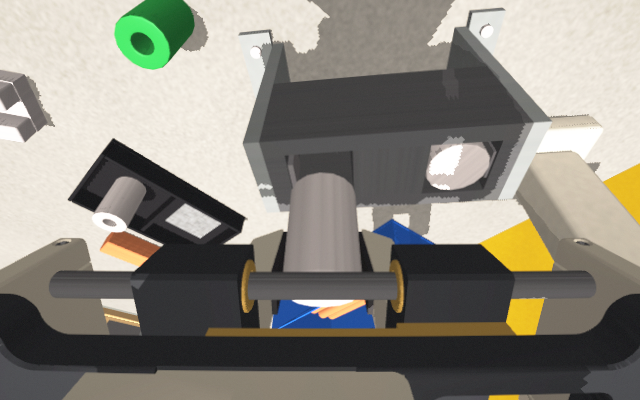

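>>> {"name": "move_arm", "arguments": {
  "increments": [
    [-0.05,-0.007,-0.06,0],
    [-0.11,-0.015,-0.13,0],
    [-0.2,-0.03,-0.199,0],
    [-0.32,-0.06,-0.198,0],
    [-0.43,-0.08,-0.196,0]
  ]
}}

```text
time: 29.25
tool_pos: [0.4877, 0.0209, 0.3093]
tool_rot: [-0.018, 1.049, -0.917]
contact_force: [1.5, 0.2, -1.2]
opening: 0.0392
```

```bash
python3 - <<'E'
from h import *
G=np.load('graspT.npy')[:3,3]
# bushing bottom at grasp: (.6036,-.074,.126); pad centre .5911,-.3788, top .009
D=G-np.array([.6036,-.074,.126]); pad=np.array([.592,-.378,.009])
plan([(.42,-.12,.3),pad+D+[-.06,.08,.2],pad+D+[0,0,.1],pad+D+[0,0,.004]])
E
```

```text
t 29.25 pos [0.4877 0.0209 0.3093] q [ 0.17  0.11  1.72 -0.52  1.11 -0.31] toolx [ 0.303 -0.396 -0.867] y [ 0.784  0.62  -0.009] F [ 1.5  0.2 -1.2] open 0.0392
[ 0.42 -0.12  0.3 ] -> [ 0.108 -0.351  0.135]
[ 0.5371 -0.3048  0.2421] -> [ 0.505 -0.407  0.535]
[ 0.5971 -0.3848  0.1421] -> [ 0.847 -0.411  0.627]
[ 0.5971 -0.3848  0.0461] -> [ 1.055 -0.409  0.507]
```

>>> {"name": "move_arm", "arguments": {
  "increments": [
    [0.04,-0.13,0.05,0],
    [0.08,-0.26,0.1,0],
    [0.11,-0.35,0.135,0],
    [0.2,-0.38,0.25,0],
    [0.3,-0.4,0.35,0]
  ]
}}

```text
time: 29.88
tool_pos: [0.4757, -0.2231, 0.2763]
tool_rot: [-0.015, 1.046, -0.915]
contact_force: [0.1, 1.1, -1.6]
opening: 0.0396
```

```bash
cat >> h.py <<'E'
def padplan(offs,pad=(.5915,-.3785,.009)):
    G=np.load('graspT.npy')[:3,3]; D=G-np.array([.6036,-.074,.126])
    plan([np.array(pad)+D+o for o in offs],38.3)
E
python3 - <<'E'
from h import *
padplan([[-.06,.08,.2],[0,0,.1],[0,0,.004]])
E
```

```text
t 29.88 pos [ 0.4757 -0.2231  0.2763] q [-0.45  0.09  1.84 -0.33  0.77 -0.93] toolx [ 0.305 -0.397 -0.866] y [ 0.785  0.619 -0.007] F [ 0.1  1.1 -1.6] open 0.0396
[ 0.5366 -0.3053  0.2421] -> [ 0.202 -0.007  0.178]
[ 0.5966 -0.3853  0.1421] -> [ 0.544 -0.011  0.27 ]
[ 0.5966 -0.3853  0.0461] -> [ 0.751 -0.01   0.149]
yawcur 38.27 twist -0.0
```

>>> {"name": "move_arm", "arguments": {
  "increments": [
    [0.12,0,0.11,0],
    [0.23,0,0.2,0],
    [0.36,-0.01,0.235,0],
    [0.48,-0.01,0.27,0],
    [0.544,-0.01,0.27,0]
  ]
}}

```text
time: 30.5
tool_pos: [0.5965, -0.3841, 0.1376]
tool_rot: [-0.019, 1.052, -0.92]
contact_force: [-0.1, -0.4, -1.1]
opening: 0.0396
```

```bash
python3 - <<'E'
from h import *
robot.read_camera('top')
s=robot.observe();np.save('pose.npy',np.array([s['tool_pos'],s['tool_rot']]))
cv2.imwrite('pics/w15.png',robot.read_camera('wrist')[:,:,::-1])
for c in ('top','scene'):
    im=robot.read_camera(c)[:,:,::-1]; b=(380,120,500,240) if c=='top' else (150,180,270,290)
    cv2.imwrite(f'pics/{c}15.png',cv2.resize(im[b[1]:b[3],b[0]:b[2]],None,fx=5,fy=5,interpolation=cv2.INTER_CUBIC))
padplan([[0,0,.1],[0,0,.03],[0,0,.004]])
E
```

```text
t 30.7 pos [ 0.5964 -0.3826  0.1404] q [-0.61  0.54  1.59 -0.3   0.53 -1.06] toolx [ 0.302 -0.395 -0.867] y [ 0.785  0.62  -0.009] F [-0.2  0.4 -1.8] open 0.0393
[ 0.5966 -0.3853  0.1421] -> [-0.001 -0.004  0.007]
[ 0.5966 -0.3853  0.0721] -> [ 0.151 -0.002 -0.08 ]
[ 0.5966 -0.3853  0.0461] -> [ 0.207 -0.002 -0.112]
yawcur 38.31 twist 0.0
```

View pics/w15.png

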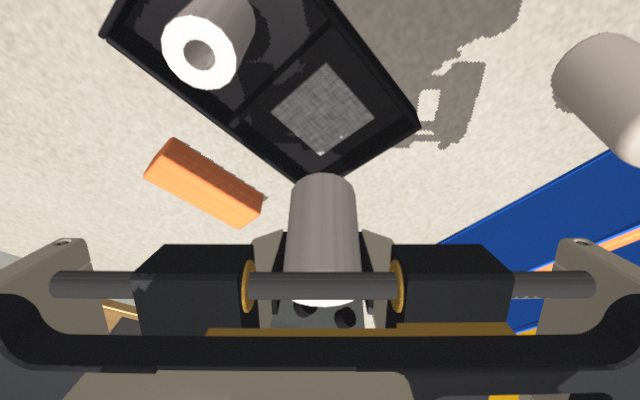

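View pics/top15.png

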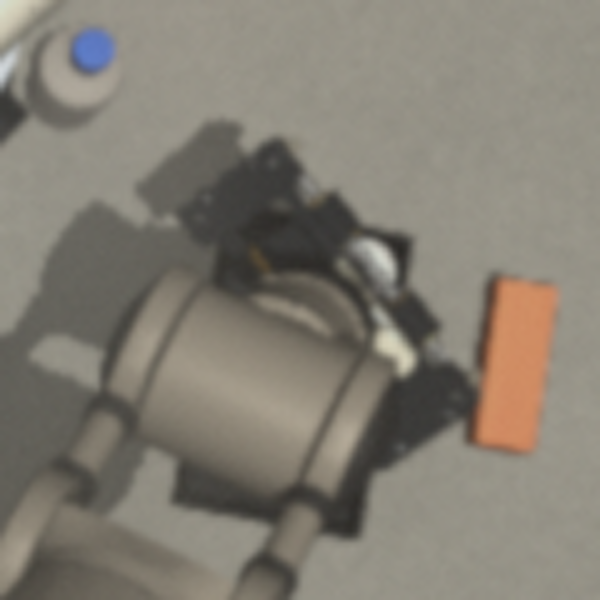

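View pics/scene15.png

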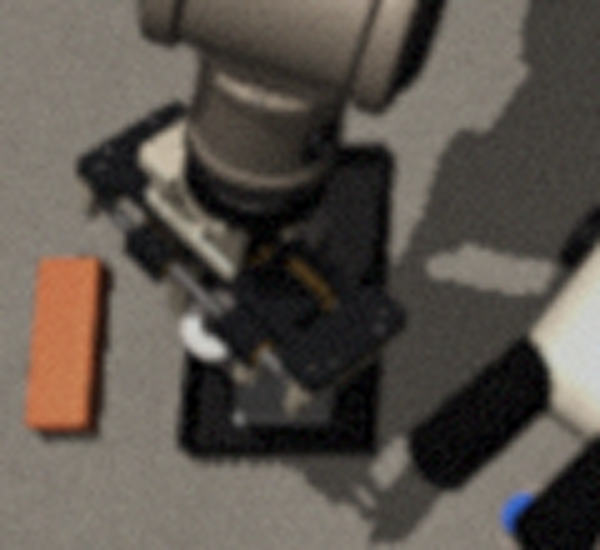

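```bash
python3 - <<'E'
from h import *
p=np.load('pose.npy')
C=[onz('wrist',*c,.009,p) for c in [(325,62),(375,104),(321,156),(271,110)]]; print(np.array(C).round(4),np.mean(C,0).round(4),[np.linalg.norm(C[i]-C[i-1]).round(3) for i in range(4)])
G=np.load('graspT.npy'); B=Tm(*p)@np.linalg.inv(G)@np.array([.6036,-.074,.126,1]); print('bush bottom',B)
for h in (0,.064):
    print([np.round(proj('wrist',B[:3]+np.array([0,0,h])+np.array([.02*s*.785,.02*s*.62,0]),p),1) for s in(-1,0,1)])
E
```

```text
[[ 0.5638 -0.3427  0.009 ]
 [ 0.6168 -0.344   0.009 ]
 [ 0.616  -0.414   0.009 ]
 [ 0.5536 -0.4016  0.009 ]] [ 0.5876 -0.3756  0.009 ] [np.float64(0.06), np.float64(0.053), np.float64(0.07), np.float64(0.064)]
bush bottom [ 0.59035757 -0.37689882  0.10151736  1.        ]
[array([291.5, 193.5]), array([323.5, 193.8]), array([355.5, 194. ])]
[array([281. , 289.2]), array([322.5, 289.7]), array([364.1, 290. ])]
```

>>> {"name": "move_arm", "arguments": {
  "increments": [
    [0.06,-0.003,-0.03,0],
    [0.12,-0.003,-0.062,0],
    [0.165,-0.003,-0.09,0],
    [0.19,-0.003,-0.102,0],
    [0.19,-0.003,-0.102,0]
  ]
}}

```text
time: 31.32
tool_pos: [0.5971, -0.3858, 0.0553]
tool_rot: [-0.016, 1.048, -0.916]
contact_force: [-0.4, -1.1, -1.3]
opening: 0.0392
```

```bash
python3 - <<'E'
from h import *
robot.read_camera('top')
s=robot.observe();np.save('pose.npy',np.array([s['tool_pos'],s['tool_rot']]))
cv2.imwrite('pics/w16.png',robot.read_camera('wrist')[:,:,::-1])
padplan([[0,0,.004],[0,0,0]])
E
```

```text
t 31.43 pos [ 0.5977 -0.3863  0.0563] q [-0.62  0.66  1.65 -0.44  0.35 -0.91] toolx [ 0.305 -0.397 -0.866] y [ 0.784  0.62  -0.008] F [ 0.4 -0.4 -1.8] open 0.0392
[ 0.5966 -0.3853  0.0461] -> [ 0.02  -0.    -0.016]
[ 0.5966 -0.3853  0.0421] -> [ 0.029 -0.    -0.021]
yawcur 38.34 twist 0.001
```

View pics/w16.png

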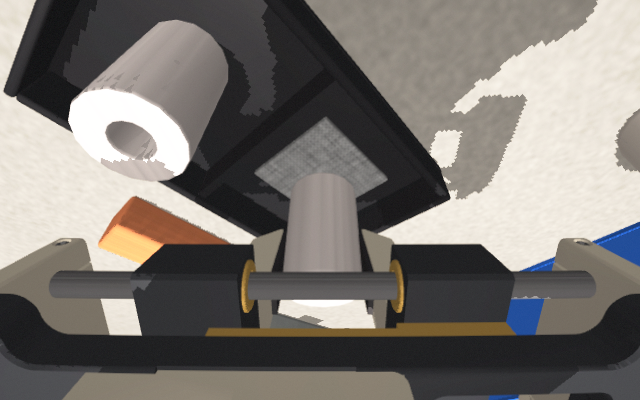

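>>> {"name": "move_arm", "arguments": {
  "increments": [
    [0.005,0,-0.004,0],
    [0.01,0,-0.008,0],
    [0.015,0,-0.012,0],
    [0.018,0,-0.014,0],
    [0.018,0,-0.014,0]
  ]
}}

```text
time: 32.05
tool_pos: [0.5961, -0.385, 0.0454]
tool_rot: [-0.016, 1.049, -0.916]
contact_force: [-0.3, 1.2, -1.8]
opening: 0.0394
```

```bash
python3 - <<'E'
from h import *
robot.read_camera('top')
padplan([[0,0,0]])
E
```

```text
t 32.1 pos [ 0.5961 -0.385   0.0455] q [-0.61  0.68  1.66 -0.47  0.34 -0.88] toolx [ 0.304 -0.396 -0.867] y [ 0.785  0.62  -0.008] F [-1.2 -0.2 -1.6] open 0.0389
[ 0.5966 -0.3853  0.0421] -> [ 0.008  0.001 -0.003]
yawcur 38.32 twist 0.0
```

>>> {"name": "move_arm", "arguments": {
  "increments": [
    [0.0025,0,-0.001,0],
    [0.005,0,-0.003,0],
    [0.005,0,-0.003,0]
  ]
}}

```text
time: 32.48
tool_pos: [0.596, -0.385, 0.0431]
tool_rot: [-0.016, 1.049, -0.916]
contact_force: [-0.0, 0.3, -1.8]
opening: 0.0395
```

```bash
python3 - <<'E'
from h import *
padplan([[0,0,0]])
E
```

```text
t 32.48 pos [ 0.596  -0.385   0.0431] q [-0.61  0.68  1.66 -0.47  0.33 -0.87] toolx [ 0.303 -0.395 -0.867] y [ 0.785  0.62  -0.008] F [-0.   0.3 -1.8] open 0.0395
[ 0.5966 -0.3853  0.0421] -> [0.003 0.001 0.   ]
yawcur 38.32 twist 0.0
```

>>> {"name": "move_arm", "arguments": {
  "increments": [
    [0.002,0,-0.001,0],
    [0.003,0,-0.002,0],
    [0.003,0,-0.002,0]
  ]
}}

```text
time: 32.85
tool_pos: [0.5963, -0.3851, 0.0428]
tool_rot: [-0.016, 1.047, -0.916]
contact_force: [-2.2, 2.5, 5.1]
opening: 0.0392
```

```bash
python3 - <<'E'
from h import *
padplan([[0,0,0]])
E
```

```text
t 32.85 pos [ 0.5963 -0.3851  0.0428] q [-0.61  0.68  1.66 -0.48  0.33 -0.87] toolx [ 0.305 -0.396 -0.866] y [ 0.784  0.62  -0.008] F [-2.2  2.5  5.1] open 0.0392
[ 0.5966 -0.3853  0.0421] -> [ 0.002  0.    -0.   ]
yawcur 38.32 twist 0.0
```

>>> {"name": "move_arm", "arguments": {
  "increments": [
    [0,0,0,0],
    [0,0,0,0],
    [0,0,0,0],
    [0,0,0,0]
  ],
  "gripper": 0.3
}}

```text
time: 33.35
tool_pos: [0.5961, -0.385, 0.0417]
tool_rot: [-0.016, 1.049, -0.916]
contact_force: [-0.0, -0.7, 0.1]
opening: 0.064
```

>>> {"name": "move_arm", "arguments": {
  "increments": [
    [-0.04,0,0,0],
    [-0.1,0,0,0],
    [-0.2,0,0,0],
    [-0.3,0,0,0],
    [-0.4,0,0,0]
  ]
}}

```text
time: 33.98
tool_pos: [0.5468, -0.3207, 0.1826]
tool_rot: [-0.015, 1.048, -0.915]
contact_force: [0.5, 0.4, -0.6]
opening: 0.0641
```

```bash
python3 - <<'E'
from h import *
robot.read_camera('top')
s=robot.observe();np.save('pose.npy',np.array([s['tool_pos'],s['tool_rot']]))
cv2.imwrite('pics/w17.png',robot.read_camera('wrist')[:,:,::-1])
padplan([[0,0,.0]])
E
```

```text
t 34.08 pos [ 0.5483 -0.3209  0.1861] q [-0.56  0.37  1.74 -0.33  0.55 -1.  ] toolx [ 0.31  -0.399 -0.863] y [ 0.784  0.621 -0.005] F [-0.  -0.1 -0.1] open 0.064
[ 0.5966 -0.3853  0.0421] -> [ 0.412 -0.003 -0.008]
yawcur 38.39 twist 0.002
```

View pics/w17.png

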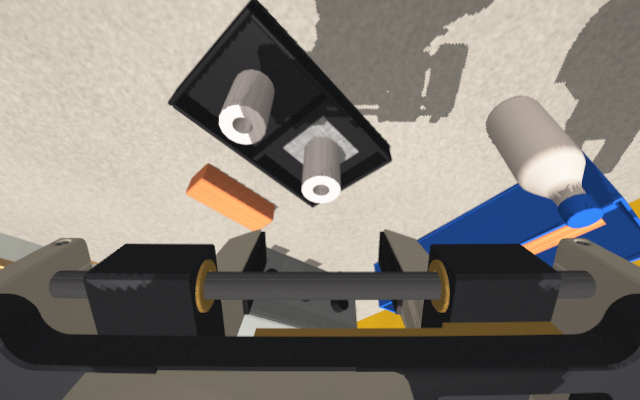

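>>> {"name": "move_arm", "arguments": {
  "increments": [
    [-0.15,0,-0.1,0],
    [-0.3,0,-0.2,0],
    [-0.45,0,-0.35,0],
    [-0.55,0,-0.5,0],
    [-0.55,0,-0.6,0]
  ]
}}

```text
time: 34.7
tool_pos: [0.3639, -0.0887, 0.256]
tool_rot: [-0.01, 1.046, -0.912]
contact_force: [1.2, 1.4, -0.3]
opening: 0.0641
```

```bash
python3 - <<'E'
from h import *
im={c:robot.read_camera(c)[:,:,::-1] for c in('top','scene')}
cv2.imwrite('pics/top18.png',im['top']);cv2.imwrite('pics/scene18.png',im['scene'])
plan([])
E
```

```text
t 34.8 pos [ 0.361  -0.0861  0.2536] q [-0.14 -0.15  2.13 -0.49  0.83 -0.55] toolx [ 0.304 -0.393 -0.868] y [ 0.782  0.624 -0.009] F [-0.1 -0.3  0.5] open 0.0647
```

View pics/top18.png

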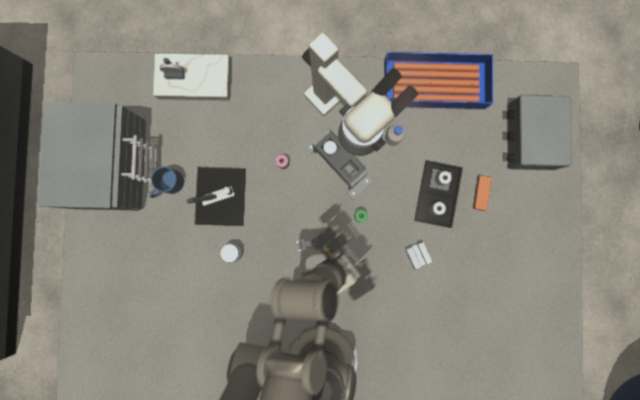

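View pics/scene18.png

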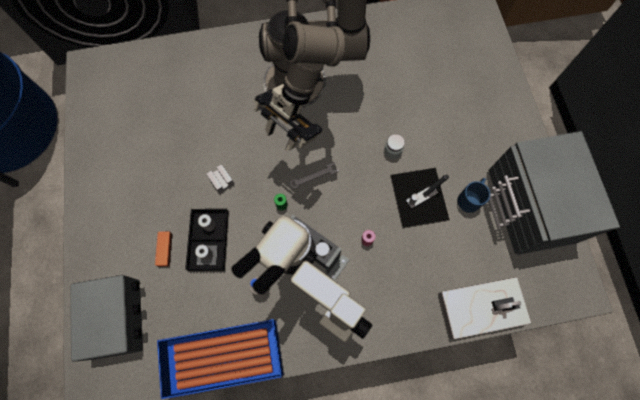

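```bash
python3 - <<'E'
from h import *
for c,box,padxy in [('top',(438,168,454,188),(.5907,-.3756)),('scene',(193,243,212,262),(.5942,-.3803))]:
    x0,y0,x1,y1=box; im=cv2.imread(f'pics/{c}18.png').astype(int)[y0:y1,x0:x1].min(2)
    m=(im>150).astype(np.uint8); k=max(cv2.findContours(m,0,1)[0],key=cv2.contourArea); e=np.array(cv2.fitEllipse(cv2.convexHull(k))[0])+[x0,y0]
    X=onz(c,*e,.073);print(c,e,X,'off pad mm',((X[:2]-padxy)*1e3).round(1))
E
```

```text
top [444.86544561 177.2522192 ] [ 0.59113905 -0.37610214  0.073     ] off pad mm [ 0.4 -0.5]
scene [201.32645226 250.73475504] [ 0.5928346 -0.3790737  0.073    ] off pad mm [-1.4  1.2]
```

Both cameras put the bushing within 2 mm of the pad's centre, so I'm handing in.

```bash
python3 - <<'E'
from cell import robot
print(robot.observe()['contact_force']); print(robot.hand_in())
E
```

```text
[-0.09865939 -0.32026504  0.50736739]
the job is handed in; nothing more can be done
None
```

The job is done and handed in at about 35 s; no verdict was reported. I raised the bushing about 38 mm from below with the ejector. I then set the ejector back on its mat, took the bushing out with the tool tilted about 30 degrees, and stood it on the felt pad.

**How the tilt was made:** the move rows have no tilt axis. I pushed the arm repeatedly against its reach limits in free space, and the tool kept the tilt that this gave. One push showed a 47 N reading for a moment. It was gone by the next reading, so I took it to be arm inertia, not contact.

**Last checks:**
- **Bushing:** the top and scene cameras put its axis within 2 mm of the pad's centre. It looked upright. It was set down at about 7 N, going by the wrist force just before release.
- **Ejector:** it stands on its foot, whose centre I estimate is about 2 mm from the mat's centre.
- **Slug and the rest:** the slug is still down in its pocket, and the other objects look where they were, by eye only. In the final pictures the arm partly covers the wrench in the top view and shades it in the scene view.
- **Robot:** it ended clear of everything, with no contact force.

**Disagreements:** separate measurements of the pad's centre differed by up to about 6 mm, well inside the 18 mm allowed. The force while poking read only 1 to 5 N above the ejector's weight, below the stated 5 to 9 N, but the pictures showed the bushing raised and staying up.

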